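Tip the toggle tray and scoop the heap onto the scale

TASK

Push the red pad on the deep end of the tilting tray all the way down, so that the wooden toggles roll into a heap against its tall end wall and the tray stays tipped. Then gather all four toggles out of the tray with the scoop, not with the fingers, and set the loaded scoop down level in the middle of the scale's steel plate to be weighed. Leave the other things on the bench where they are.

Things in the scene. Friction and masses are not known exactly. Their poses are not given: they have to be found in the camera images.
- tray_stand: grey stand of the tilting tray, fixed to the table: base plate 250 x 200 mm, two upright cheeks 100 mm tall that hold the tray's pivot. Origin on the table under the middle of the pivot. +x points to the tray's deep end (red pad), z up; the pivot line is parallel to y, 85 mm above the table, its knobs reach 113 mm to either side
- tray (a joint): tilt of the bright sheet-steel tray about the stand's pivot, rad: 0 = level (the start, a stop), 0.30 = deep end fully down on its stop. A friction pivot: tipping it down takes about 5 N on the red pad, and it stays where it is left
- tray_floor (a point): point on the top of the tray floor midway along it, 10 mm below the pivot line; turns with the tray: x along the floor to the deep end, y across, z square to the floor. Inside, the flat floor is 280 x 156 mm; end walls square to it, 64 mm tall at the deep end and 14 mm at the shallow one; side walls rise evenly from 14 to 64 mm towards the deep end; sheet 2.5 to 3 mm thick
- tray_pad (a point): middle of the top of the red push pad (22 x 70 mm) on the flange turned outward from the top of the deep end wall; 157 mm along the tray from the pivot and 56 mm above the pivot line, turns with the tray, same axes as tray_floor
- toggle0: one of four alike turned wooden coat toggles, 64 mm long, 24 mm thick, round, tapered to the ends, about 18 g, slippery; starts lying on the tray floor. Origin at its middle, x along its length
- toggle1: one of four alike turned wooden coat toggles, 64 mm long, 24 mm thick, round, tapered to the ends, about 18 g, slippery; starts lying on the tray floor. Origin at its middle, x along its length
- toggle2: one of four alike turned wooden coat toggles, 64 mm long, 24 mm thick, round, tapered to the ends, about 18 g, slippery; starts lying on the tray floor. Origin at its middle, x along its length
- toggle3: one of four alike turned wooden coat toggles, 64 mm long, 24 mm thick, round, tapered to the ends, about 18 g, slippery; starts lying on the tray floor. Origin at its middle, x along its length
- scoop: sheet-aluminium scoop, about 0.22 kg: pan 112 mm long, 146 mm wide outside, open in front (+x), back wall 42 mm tall at x = -50 mm, side walls 42 mm at the back sloping to nothing 20 mm behind the lip, sheet 2.5 mm, lip 1.5 mm. Origin on the underside below the middle of the grip; y across, z up. The underside is flat from x = -50 to 12 mm; the front 50 mm turns up by 0.105 rad to the lip
- scoop_grip (a point): middle of the scoop's wooden grip, a bar lying along the scoop's x, 98 mm long, 24 mm wide, 26 mm tall, 75 mm above the scoop's origin, carried over the pan from a steel strap at the back; open space 59 mm high under it for the load. The scoop's weight is centred about 13 mm behind this point
- scoop_lip (a point): middle of the lower edge of the scoop's front lip, 62 mm in front of and 5 mm above the scoop's origin
- scale: grey compact bench scale, fixed, 255 x 200 x 60 mm, dark display towards its -x. Origin on the table under the middle of its case
- scale_plate (a point): middle of the top of the scale's square steel plate, 190 x 190 mm, 60 mm above the table
- spool_orange: orange thread spool standing upright, 38 mm across, 72 mm tall; origin under its centre; leave it alone
- spool_brown: brown thread spool standing upright, 38 mm across, 72 mm tall; origin under its centre; leave it alone
- shears: tailor's shears with black handles lying flat, 195 mm long; origin at the pivot on the table, blades along its +x; leave it alone
- awl: awl with a dark wooden handle lying on the table, 150 mm long; origin near the ferrule; leave it alone
- pattern_weight: dark steel pattern weight, 68 mm across, 46 mm tall; origin under its centre; leave it alone
- mallet: wooden mallet lying on the table, head 85 mm wide, handle 150 mm; origin under the head; leave it alone
Not all that is in view belongs to the job. Of the things that look like the scoop, the largest one is meant.

How it is judged:
On the way, in this order (a step that is already met when the one before it is completed fails the run):
1. the tray is tipped fully down at its deep end (tilt over 0.27 rad) and all four toggles lie in its deep half (value of joint tray above 0.27 rad and x of each of toggle0, toggle1, toggle2, toggle3 in the frame of tray_floor above 0 m and z of toggle0 in the frame of tray_floor between 0 and 0.07 m and z of toggle1 in the frame of tray_floor between 0 and 0.07 m and z of toggle2 in the frame of tray_floor between 0 and 0.07 m and z of toggle3 in the frame of tray_floor between 0 and 0.07 m), for 0.3 s.
2. all four toggles lie in the scoop and it is lifted clear of the tray (its origin over 100 mm above the table), the tray still tipped (x of toggle0 in the frame of scoop between -0.055 and 0.062 m and y of toggle0 in the frame of scoop between -0.074 and 0.074 m and z of toggle0 in the frame of scoop between 0.004 and 0.06 m and x of toggle1 in the frame of scoop between -0.055 and 0.062 m and y of toggle1 in the frame of scoop between -0.074 and 0.074 m and z of toggle1 in the frame of scoop between 0.004 and 0.06 m and x of toggle2 in the frame of scoop between -0.055 and 0.062 m and y of toggle2 in the frame of scoop between -0.074 and 0.074 m and z of toggle2 in the frame of scoop between 0.004 and 0.06 m and x of toggle3 in the frame of scoop between -0.055 and 0.062 m and y of toggle3 in the frame of scoop between -0.074 and 0.074 m and z of toggle3 in the frame of scoop between 0.004 and 0.06 m and height (world z) of scoop above 0.1 m and value of joint tray above 0.22 rad), for 0.2 s.
At the end, for the whole second after the job is handed in: the scoop stands level (within 0.08 rad) and still on the scale's steel plate, its origin within 40 mm of the plate's middle seen from above, with all four toggles lying in its pan; the tray is left tipped (over 0.22 rad) (x of toggle0 in the frame of scoop between -0.055 and 0.062 m and y of toggle0 in the frame of scoop between -0.074 and 0.074 m and z of toggle0 in the frame of scoop between 0.004 and 0.06 m and x of toggle1 in the frame of scoop between -0.055 and 0.062 m and y of toggle1 in the frame of scoop between -0.074 and 0.074 m and z of toggle1 in the frame of scoop between 0.004 and 0.06 m and x of toggle2 in the frame of scoop between -0.055 and 0.062 m and y of toggle2 in the frame of scoop between -0.074 and 0.074 m and z of toggle2 in the frame of scoop between 0.004 and 0.06 m and x of toggle3 in the frame of scoop between -0.055 and 0.062 m and y of toggle3 in the frame of scoop between -0.074 and 0.074 m and z of toggle3 in the frame of scoop between 0.004 and 0.06 m and horizontal distance between scoop and scale_plate below 0.04 m and height (world z) of scoop between 0.054 and 0.066 m and angle between scoop's own z axis and vertical below 0.08 rad and linear speed of scoop below 0.02 m/s and value of joint tray above 0.22 rad); the robot touches nothing.
It fails at once if a toggle is touched by the fingers with more than 2 N (contact force between the fingers and toggle0 above 2 N or contact force between the fingers and toggle1 above 2 N or contact force between the fingers and toggle2 above 2 N or contact force between the fingers and toggle3 above 2 N).
It fails at once if a bystander is moved by more than 30 mm (distance of any of spool_orange, spool_brown, shears, awl, pattern_weight, mallet from where it was at the start of the episode above 0.03 m).
It also fails if it takes over 69 s, if anything falls off the work surface, if the arm or the gripper's body presses on something with over 40 N, if the wrist force passes 120 N, or if a joint passes its speed limit or range.

ROBOT

A 7-joint arm with a two-finger parallel gripper is mounted at the origin on the work surface. World frame = base frame: x ahead of the robot, y to its left, z up, the work surface at z = 0. Lengths are in m, angles in rad, forces in N, time in s.
With the tool pointing down it reaches from about 0.4 to 0.85 m from the base axis. Payload 10.4 kg.
Tool frame: the origin (TCP) lies at the very end of the fingers, on their centre line; the grasp point (between the pads) lies 19 mm behind it; y points along the fingers, x is the direction in which the jaws open and shut, and the axes are right-handed (so a half turn about y gives the same grasp; the last joint's range is limited). The gripper opens to 87 mm and grips with 3 to 60 N. Pads are 19 mm wide; open, the fingers measure 117 mm over their backs; the gripper's body (75 mm by 190 mm) begins 51 mm behind the grasp point.
Start: joints at [-1.133, 0.332, -0.065, 1.46, 0.022, 1.35, -0.088], TCP at [0.278, 0.56, 0.223] pointing down, gripper open.
Joint ranges: [-2.6, 2.6], [-0.5, 2.12], [-1.47, 1.34], [0.16, 2.42], [-1.27, 4.41], [0.06, 2.06], [-2.6, 2.6]. Speed limits (rad/s): [2.22, 2.22, 2.79, 2.79, 3.14, 3.14, 3.14].

INTERFACE

Orientations are given as a unit quaternion [x, y, z, w].
In Python, from bench import readout, vision, r gives the robot as it stands.
- The arm moves only by the tool arm_command, never from a script. Its argument "targets" is a list that holds one entry, the list of rows, each a list of 6 numbers: the shift along the tool's x, y, z in m, then the turn, a rotation vector about the tool's x, y, z in degrees. A call has 1 to 12 rows; each row shifts and turns the commanded pose from where the row before left it, along the tool's axes as they then stand; what a row does not reach is not made up. A row lasts 1/12 s, in which the tool goes at most 41.7 mm and 7.16 degrees, less where a joint would pass 70% of its speed; a pose out of reach is approached as far as the arm can. A call is refused whole if a number of a shift passes 0.0417 or a number of a turn 7.16, either way. A call with a gripper value outside its range is refused whole. "hand" is the opening, from 0 (shut) to 1 (fully open), set as the call begins (left out, the last holds). The fingers move at their own pace and stop on an object; "grip_force" is the grip in N (left out, the last holds). Time passes only in rows, so rows that do not move let the fingers close. It gives the time, the measured TCP pose, the force and the opening at its end, in the units of the state.
- readout.read_state(): the state, without advancing time (a new reading comes with each control period).
- vision.camera(name): name is "scene" or "top" or "wrist"; returns a dict with "pixels" (420x560x3 uint8, blue, green, red), "fovy" (degrees; the focal length in pixels is half the picture's height over the tangent of half this angle, whatever the lens; pixels are square), "cx", "cy" (the principal point, pixels), "R" (3x3) and "t" (3): a world point X has camera coordinates R X + t; the wrist camera has in their place "mount" (4x4, takes a point from camera to tool coordinates, whose origin is the TCP and whose axes are the tool frame's). Camera axes: x right, y down, z forward; pixel columns grow to the right and rows downward; lengths in m; the calibration is good to about 2 mm. The wrist camera is an equidistant fisheye: a pixel r from the principal point sees the ray r / f radians off the axis. A picture is of the moment at which its call begins: read the wrist's pose just before it. There is no depth.
- r.close_job(): hands the job in, once; it reports no verdict.
The state is a dict: "time": time; "joint_positions": joint angles; "joint_vel": joint speeds; "joint_torque": joint torques, N m; "ee_pos": TCP position; "eef_rot": TCP orientation; "ft_force": force on the tool from outside, world axes, zero at the start; "torque": the same for the moment, N m; "width": finger opening in m.
Only numpy, scipy, OpenCV 4.12 (cv2) and the standard library are available. Lean on these libraries where they do the work, as an engineer would, in place of code of your own. Each camera call takes 0.05 s, during which the arm holds its last target.

## Working session

There is one attempt and no reset: what is moved stays moved. The work goes in short steps, Python scripts to look and compute and a tool call to move; the robot and the scene stay as the last step left them, time stands still between calls to the robot, and variables do not carry over. Pictures are saved under pics/ and viewed, and the job is handed in when it is done.

Besides the shell and the picture viewer there is one more tool, called after "Call:" by a JSON object that holds its "api" and its "payload". arm_command: Moves the arm, as the interface text tells. Its arguments: {"type":"object","properties":{"targets":{"type":"array","items":{"type":"array","items":{"type":"array","items":{"type":"number"}}}},"hand":{"type":"number"},"grip_force":{"type":"number"}},"required":["targets"]}

```bash
ls; mkdir -p pics; python3 - <<'E'
from bench import readout, vision, r
import cv2, numpy as np
s=readout.read_state()
for k in s: print(k,np.round(s[k],4))
for n in ["scene","top","wrist"]:
    c=vision.camera(n); cv2.imwrite(f"pics/a_{n}.png",c["pixels"])
    print(n,{k:np.round(v,4).tolist() for k,v in c.items() if k!="pixels"})
E
```

```text
pics
time 0.0
joint_positions [-1.1326  0.3329 -0.0647  1.461   0.0216  1.3499 -0.0885]
joint_vel [ 0.0014  0.001   0.0008 -0.0003 -0.0008 -0.0005  0.0005]
joint_torque [ 1.10000e-03 -6.23270e+01  2.52000e-02 -3.89895e+01 -6.12000e-02
  3.97000e-02  1.00000e-04]
ee_pos [0.2777 0.5595 0.2217]
eef_rot [ 0.6013  0.3722 -0.373  -0.6007]
ft_force [-0.3282 -0.6449 -0.0921]
torque [-0.0522  0.0014 -0.0136]
width 0.0872
scene {'fovy': 44.3398, 'cx': 270.9944, 'cy': 207.4021, 'R': [[-0.7956, 0.6058, -0.0003], [0.393, 0.5157, -0.7614], [-0.4611, -0.6059, -0.6483]], 't': [0.3943, -0.1738, 1.8477]}
top {'fovy': 47.4904, 'cx': 275.9711, 'cy': 216.3005, 'R': [[-0.0109, -0.9998, 0.0179], [-0.9926, 0.0086, -0.1212], [0.121, -0.0191, -0.9925]], 't': [0.0927, 0.6008, 1.317]}
wrist {'fovy': 65.7065, 'cx': 277.0567, 'cy': 207.5312, 'mount': [[1.0, 0.0001, -0.0014, -0.0003], [0.0014, -0.2568, 0.9665, -0.1624], [-0.0003, -0.9665, -0.2568, 0.0694], [0.0, 0.0, 0.0, 1.0]]}
```

View pics/a_scene.png

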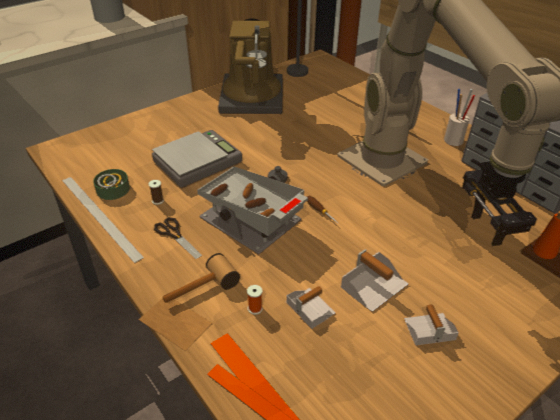

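View pics/a_top.png

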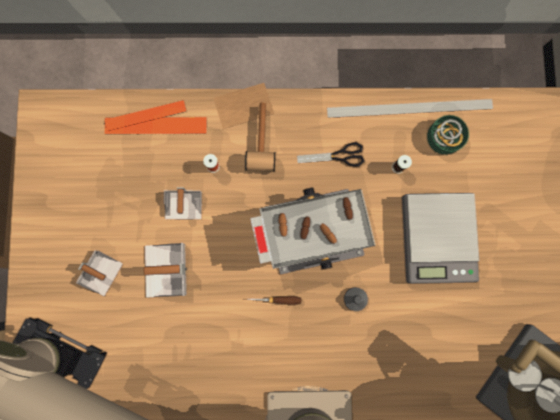

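View pics/a_wrist.png

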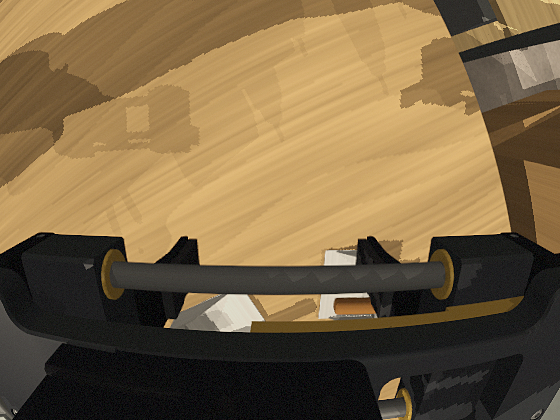

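```bash
python3 - <<'E'
import cv2
t=cv2.imread("pics/a_top.png"); s=cv2.imread("pics/a_scene.png")
def crop(im,x,y,w,h,k,n): cv2.imwrite(n,cv2.resize(im[y:y+h,x:x+w],None,fx=k,fy=k,interpolation=cv2.INTER_CUBIC))
crop(t,240,180,150,100,5,"pics/b1.png"); crop(t,70,180,140,120,5,"pics/b2.png"); crop(t,390,180,100,110,5,"pics/b3.png")
crop(s,280,240,190,110,4,"pics/b4.png"); crop(s,140,110,190,140,4,"pics/b5.png")
E
```

```text
(no output)
```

View pics/b1.png

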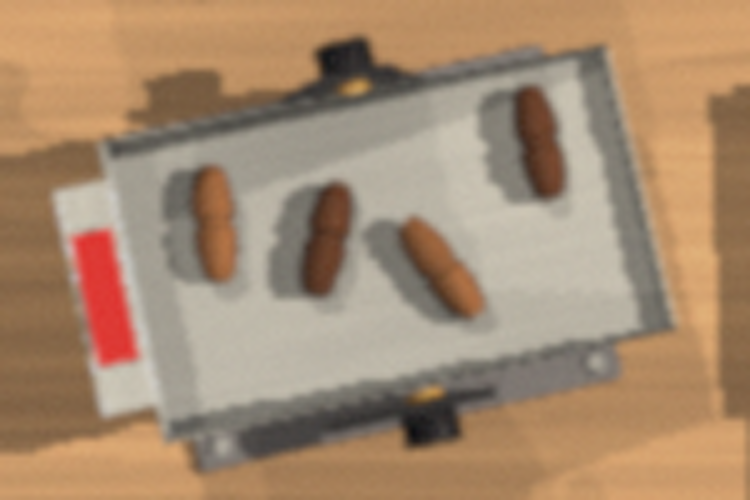

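View pics/b2.png

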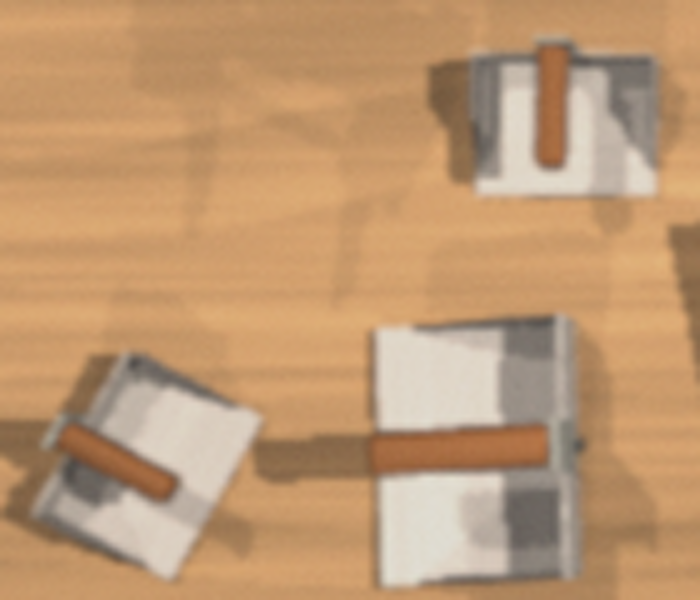

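View pics/b3.png

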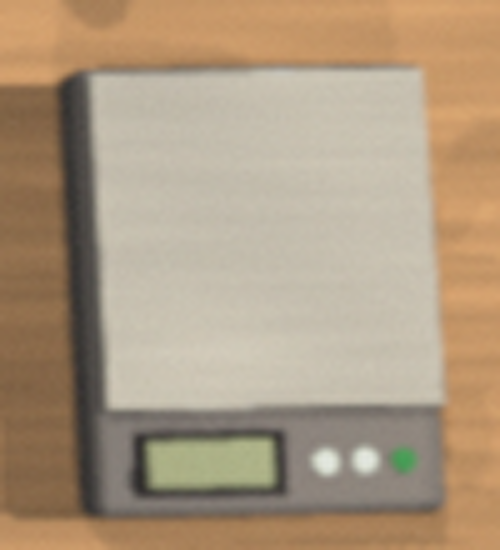

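View pics/b4.png

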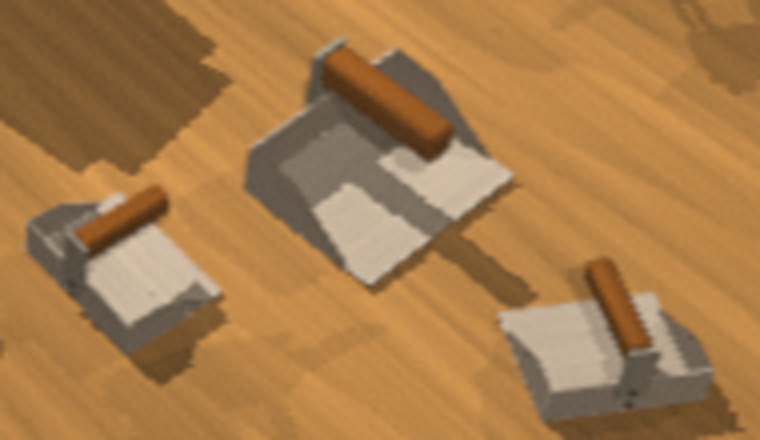

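View pics/b5.png

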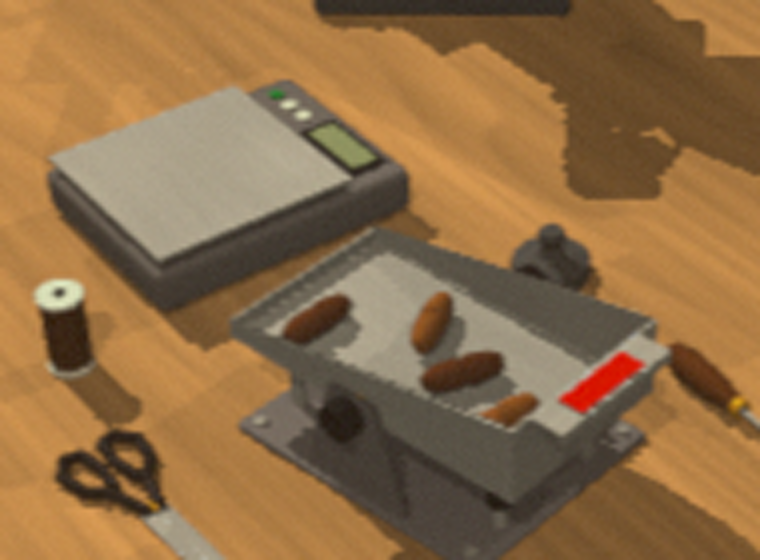

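```bash
cat > h.py <<'E'
import numpy as np, cv2
from scipy.optimize import least_squares
from scipy.spatial.transform import Rotation as Rot
CAM=dict(scene=dict(f=210/np.tan(np.radians(44.3398/2)),cx=270.9944,cy=207.4021,R=np.array([[-0.7956,0.6058,-0.0003],[0.393,0.5157,-0.7614],[-0.4611,-0.6059,-0.6483]]),t=np.array([0.3943,-0.1738,1.8477])),
top=dict(f=210/np.tan(np.radians(47.4904/2)),cx=275.9711,cy=216.3005,R=np.array([[-0.0109,-0.9998,0.0179],[-0.9926,0.0086,-0.1212],[0.121,-0.0191,-0.9925]]),t=np.array([0.0927,0.6008,1.317])))
def proj(n,X):
    c=CAM[n]; p=np.atleast_2d(X)@c['R'].T+c['t']; return np.c_[c['f']*p[:,0]/p[:,2]+c['cx'],c['f']*p[:,1]/p[:,2]+c['cy']]
def ray(n,uv,z):
    c=CAM[n]; d=c['R'].T@np.array([(uv[0]-c['cx'])/c['f'],(uv[1]-c['cy'])/c['f'],1]); o=-c['R'].T@c['t']; return o+d*(z-o[2])/d[2]
def fit(obs,x0,free=('x','y','w')):
    # obs: list (cam, uv, local xyz)
    def res(p):
        Rz=Rot.from_euler('z',p[2]).as_matrix(); 
        return np.concatenate([proj(n,Rz@np.array(l)+[p[0],p[1],0])[0]-uv for n,uv,l in obs])
    s=least_squares(res,x0,loss='soft_l1'); return s.x,res(s.x).reshape(-1,2)
E
python3 - <<'E'
from h import *
def o(cam,off,k,pts): return [(cam,np.array(p)/k+off,l) for p,l in pts]
T=lambda off,pts:o('top',np.array(off),5,pts)
S=lambda off,pts:o('scene',np.array(off),4,pts)
tray=T((240,180),[((75,235),(.146,-.035,.141)),((113,230),(.146,-.035,.141))][:0]+[
 ((94,233),(.157,-.035,.141)),((118,363),(.157,.035,.141)),((605,48),(-.1425,-.08,.089)),((672,325),(-.1425,.08,.089)),((105,150),(.1425,-.08,.139)),((168,435),(.1425,.08,.139)),((345,55),(0,-.113,.085)),((432,432),(0,.113,.085))])
tray+=S((140,110),[((637,357),(.157,.035,.141)),((571,407),(.157,-.035,.141)),((375,230),(-.1425,.08,.089)),((233,323),(-.1425,-.08,.089)),((340,418),(0,-.113,.085))])
p,r=fit(tray,[.6,0,1.5]); print('tray',p.round(4)); print(r.round(1).tolist())
sc=T((70,180),[((572,316),(-.051,-.073,.042)),((580,578),(-.051,.073,.042)),((375,330),(.062,-.073,.005)),((380,588),(.062,.073,.005)),((373,453),(.049,0,.088)),((548,443),(-.049,0,.088))])
sc+=S((280,240),[((513,178),(.062,.073,.005)),((372,287),(.062,-.073,.005)),((400,50),(-.051,.073,.042)),((248,152),(-.051,-.073,.042))])
p,r=fit(sc,[.5,.4,1.5]); print('scoop',p.round(4)); print(r.round(1).tolist())
pl=T((390,180),[((88,72),(.095,.095,.06)),((422,68),(.095,-.095,.06)),((443,405),(-.095,-.095,.06)),((107,410),(-.095,.095,.06))])
pl+=S((140,110),[((235,88),(-.095,-.095,.06)),((350,182),(-.095,.095,.06)),((160,262),(.095,.095,.06)),((52,158),(.095,-.095,.06))])
p,r=fit(pl,[.6,-.4,0]); print('plate',p.round(4)); print(r.round(1).tolist())
E
```

```text
tray [ 0.5597 -0.024   1.78  ]
[[-1.2, 0.4], [-0.2, 0.7], [-0.0, -0.2], [0.7, 1.3], [-1.6, -0.9], [-0.9, 2.1], [-1.3, -1.9], [0.3, 3.4], [-1.2, -0.5], [-0.6, -0.7], [-0.3, -1.5], [-1.3, -1.4], [-2.4, 1.5]]
scoop [0.4532 0.3977 1.6161]
[[-2.4, -0.3], [-2.3, 0.2], [-0.3, -0.1], [-0.1, -0.1], [-2.3, 0.5], [-0.5, 0.4], [-0.3, -0.9], [-1.3, -0.4], [-2.1, -1.4], [-0.8, -1.7]]
plate [ 0.5628 -0.3773  0.0049]
[[-0.6, 0.1], [-0.4, 0.0], [-0.1, 0.3], [-1.1, 0.3], [-0.3, -1.2], [0.0, -1.1], [-1.1, -0.8], [-1.5, -0.8]]
```

```bash
cat >> h.py <<'E'
from bench import readout
def T_tcp():
    s=readout.read_state(); M=np.eye(4); M[:3,:3]=Rot.from_quat(s['eef_rot']).as_matrix(); M[:3,3]=s['ee_pos']; return M,s
def down(yawx,pitch=0):
    """tool y down, tool x horizontal at heading yawx"""
    x=np.array([np.cos(yawx),np.sin(yawx),0]); y=np.array([0,0,-1.]); return np.c_[x,y,np.cross(x,y)]
def rows(Rg,pg,M=None,vmax=.038,wmax=6.8,n=None):
    """uniform rows in tool axes: straight world line + constant rotation"""
    if M is None: M=T_tcp()[0]
    rv=Rot.from_matrix(M[:3,:3].T@Rg).as_rotvec(degrees=True); d=np.array(pg)-M[:3,3]
    if n is None: n=int(max(1,np.ceil(np.linalg.norm(d)/vmax),np.ceil(np.linalg.norm(rv)/wmax)))
    out=[];Rc=M[:3,:3]
    for i in range(n):
        out.append(np.r_[Rc.T@(d/n),rv/n].round(4)); Rc=Rc@Rot.from_rotvec(rv/n,degrees=True).as_matrix()
    return out
def show(o):
    for q in o: print([round(float(v),4) if i<3 else round(float(v),2) for i,v in enumerate(q)])
E
python3 - <<'E'
from h import *
M,s=T_tcp(); print(M.round(3))
# options for pad push: where
a=1.78; u=np.array([np.cos(a),np.sin(a),0])
pad=np.array([.5597,-.024,0])+.157*u+[0,0,.141]; print(pad)
E
```

```text
[[ 0.445 -0.    -0.896  0.278]
 [ 0.896 -0.001  0.445  0.56 ]
 [-0.001 -1.    -0.     0.222]
 [ 0.     0.     0.     1.   ]]
[0.52709408 0.12957687 0.141     ]
```

```bash
python3 - <<'E'
from h import *
a=1.78; u=np.array([np.cos(a),np.sin(a),0])
p=np.array([.5597,-.024,0])+.160*u+[0,0,.17]
show(rows(down(a-np.pi/2),p,n=12,vmax=1))
d=(p-T_tcp()[0][:3,3]); print(np.linalg.norm(d),d)
E
```

```text
[-0.0227, 0.0044, -0.0344, 0.0, 4.3, -0.0]
[-0.02, 0.0044, -0.036, 0.0, 4.3, -0.0]
[-0.0173, 0.0043, -0.0374, 0.0, 4.3, -0.0]
[-0.0144, 0.0043, -0.0386, 0.0, 4.3, -0.0]
[-0.0115, 0.0043, -0.0396, 0.0, 4.3, -0.0]
[-0.0085, 0.0043, -0.0403, 0.0, 4.3, -0.0]
[-0.0054, 0.0043, -0.0408, 0.0, 4.3, -0.0]
[-0.0024, 0.0043, -0.0411, 0.0, 4.3, -0.0]
[0.0007, 0.0043, -0.0412, 0.0, 4.3, -0.0]
[0.0038, 0.0043, -0.041, 0.0, 4.3, -0.0]
[0.0069, 0.0043, -0.0406, 0.0, 4.3, -0.0]
[0.0099, 0.0043, -0.04, 0.0, 4.3, -0.0]
0.4969092380261675 [ 0.24870377 -0.42704331 -0.05195414]
```

Call:
{"api": "arm_command", "payload": {"targets": [[[-0.0225,0.0045,-0.034,0,4.3,0],[-0.02,0.0045,-0.036,0,4.3,0],[-0.017,0.0045,-0.037,0,4.3,0],[-0.0145,0.0045,-0.038,0,4.3,0],[-0.0115,0.0045,-0.039,0,4.3,0],[-0.0085,0.0045,-0.04,0,4.3,0],[-0.0055,0.0045,-0.04,0,4.3,0],[-0.0025,0.0045,-0.04,0,4.3,0],[0.0005,0.004,-0.041,0,4.3,0],[0.004,0.004,-0.041,0,4.3,0],[0.007,0.004,-0.04,0,4.3,0],[0.01,0.004,-0.04,0,4.3,0]]], "hand": 0, "grip_force": 20}}

```text
time: 1.15
ee_pos: [0.5241, 0.1348, 0.1704]
eef_rot: [-0.703, -0.073, 0.073, 0.703]
ft_force: [-0.4, 1.1, 0.1]
width: 0.0154
```

```bash
python3 - <<'E'
from h import *
a=1.78; u=np.array([np.cos(a),np.sin(a),0])
p=np.array([.5597,-.024,0])+.160*u+[0,0,.155]
M,s=T_tcp(); print(M.round(3),s['time'],s['width'],np.round(s['ft_force'],2),np.round(s['joint_positions'],2))
print('to .155 above pad'); show(rows(down(a-np.pi/2),p))
E
```

```text
[[ 0.979  0.    -0.204  0.524]
 [ 0.204  0.     0.979  0.135]
 [ 0.    -1.     0.     0.17 ]
 [ 0.     0.     0.     1.   ]] 1.15 0.015364380694255695 [-0.41  1.11  0.1 ] [-0.63  0.18  0.34  1.77 -0.06  1.2  -0.08]
to .155 above pad
[0.0018, 0.0154, -0.0027, -0.01, -0.19, 0.01]
```

Call:
{"api": "arm_command", "payload": {"targets": [[[0.002,0.012,-0.003,0,0,0],[0,0.012,0,0,0,0],[0,0.005,0.001,0,0,0],[0,0.005,0.001,0,0,0],[0,0.005,0.001,0,0,0],[0,0.005,0.001,0,0,0],[0,0.005,0.001,0,0,0],[0,0.005,0.001,0,0,0],[0,0.005,0.001,0,0,0],[0,0.005,0.001,0,0,0],[0,0.005,0.001,0,0,0],[0,0.005,0,0,0,0]]]}}

```text
time: 2.15
ee_pos: [0.524, 0.1446, 0.0964]
eef_rot: [-0.703, -0.075, 0.075, 0.704]
ft_force: [-2.4, 1.9, 5.5]
width: 0.0004
```

```bash
python3 - <<'E'
from h import *
from bench import vision
M,s=T_tcp(); print(M[:3,3].round(4),s['time'],np.round(s['ft_force'],2))
for n,b in (("top",(230,170,170,120)),("scene",(180,150,160,110))):
    c=vision.camera(n)["pixels"];x,y,w,h=b
    cv2.imwrite(f"pics/c_{n}.png",cv2.resize(c[y:y+h,x:x+w],None,fx=4,fy=4,interpolation=cv2.INTER_CUBIC))
E
```

```text
[0.524  0.1446 0.0964] 2.15 [-2.45  1.92  5.55]
```

View pics/c_top.png

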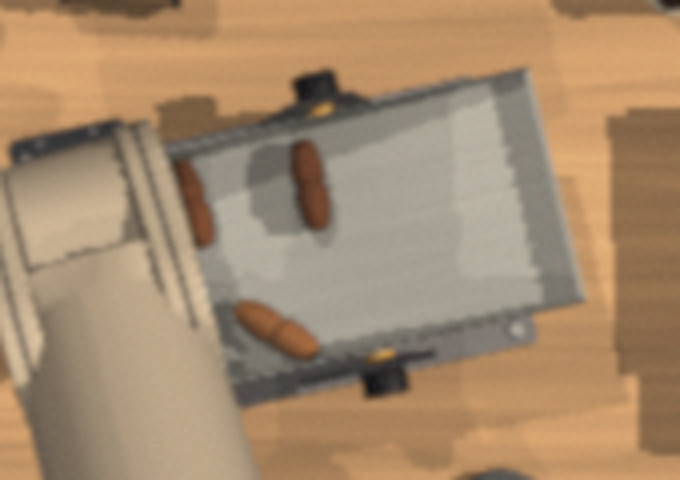

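View pics/c_scene.png

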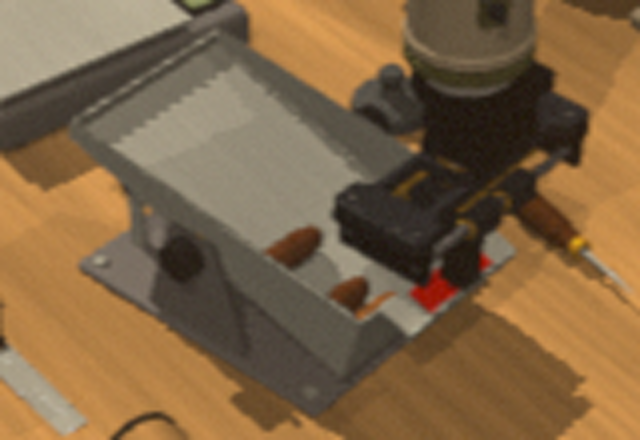

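Call:
{"api": "arm_command", "payload": {"targets": [[[0,0.003,0,0,0,0],[0,0.003,0,0,0,0],[0,0.002,0,0,0,0],[0,0,0,0,0,0]]]}}

```text
time: 2.58
ee_pos: [0.5254, 0.1443, 0.0925]
eef_rot: [-0.702, -0.075, 0.073, 0.704]
ft_force: [-14.7, 2.0, 39.3]
width: 0.0007
```

Call:
{"api": "arm_command", "payload": {"targets": [[[0,-0.02,0,0,0,0],[0,-0.04,0,0,0,0],[0,-0.04,0,0,0,0],[0,-0.02,0.035,0,0,0],[0,0,0.041,0,0,0],[0,0,0.041,0,0,0]]], "hand": 0.75}}

```text
time: 3.08
ee_pos: [0.5009, 0.258, 0.2104]
eef_rot: [-0.703, -0.074, 0.072, 0.704]
ft_force: [0.2, -0.0, -0.5]
width: 0.0326
```

```bash
python3 - <<'E'
from h import *
from bench import vision
M,s=T_tcp(); print(M[:3,3].round(4),s['time'],np.round(s['ft_force'],2))
for n,b in (("top",(230,170,170,120)),("scene",(180,150,160,110))):
    c=vision.camera(n)["pixels"];x,y,w,h=b
    cv2.imwrite(f"pics/d_{n}.png",cv2.resize(c[y:y+h,x:x+w],None,fx=4,fy=4,interpolation=cv2.INTER_CUBIC))
E
```

```text
[0.5009 0.258  0.2104] 3.0833 [ 0.15 -0.01 -0.5 ]
```

View pics/d_top.png

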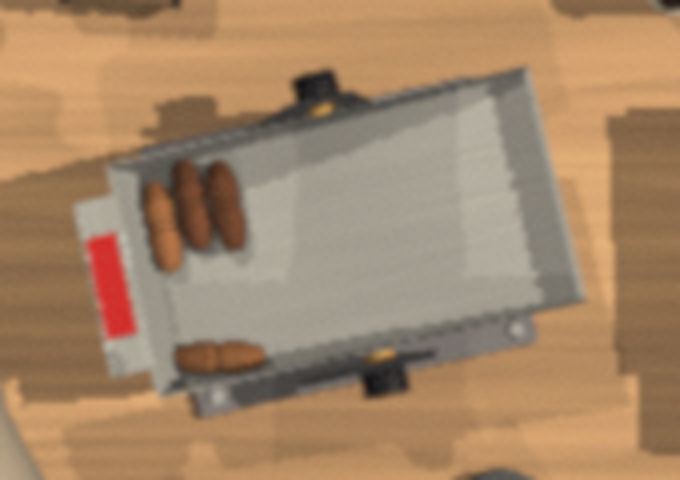

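View pics/d_scene.png

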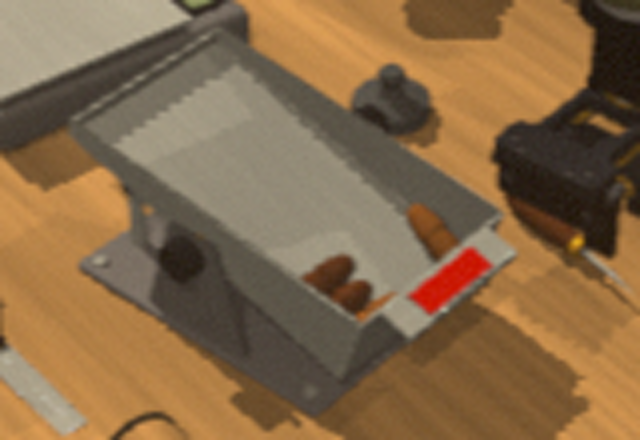

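```bash
python3 - <<'E'
from h import *
w=1.62
show(rows(down(w-np.pi/2),[.4534,.3927,.12]))
E
```

```text
[-0.003, 0.0177, 0.0269, -0.03, 1.95, -0.01]
[-0.0039, 0.0177, 0.0268, -0.03, 1.95, -0.01]
[-0.0048, 0.0176, 0.0266, -0.03, 1.95, -0.01]
[-0.0057, 0.0176, 0.0264, -0.03, 1.95, -0.01]
[-0.0066, 0.0176, 0.0262, -0.03, 1.95, -0.01]
```

Call:
{"api": "arm_command", "payload": {"targets": [[[-0.003,0.0177,0.0269,0,1.95,0],[-0.004,0.0177,0.0268,0,1.95,0],[-0.005,0.0176,0.0266,0,1.95,0],[-0.0057,0.0176,0.0264,0,1.95,0],[-0.0066,0.0176,0.0262,0,1.95,0],[0,0,0,0,0,0]]]}}

```text
time: 3.68
ee_pos: [0.4524, 0.3896, 0.1159]
eef_rot: [0.708, 0.014, -0.017, -0.706]
ft_force: [-2.1, 0.7, -0.3]
width: 0.0649
```

```bash
python3 - <<'E'
from h import *
from bench import vision
M,s=T_tcp(); print(M.round(4),s['time'],s['width'])
w=vision.camera("wrist"); im=w["pixels"].copy()
f=210/np.tan(np.radians(w['fovy']/2))
def pw(X):
    q=np.linalg.inv(M@w['mount'])@np.r_[X,1]; th=np.arctan2(np.hypot(q[0],q[1]),q[2]); ph=np.arctan2(q[1],q[0]); return (w['cx']+f*th*np.cos(ph),w['cy']+f*th*np.sin(ph))
P=Rot.from_euler('z',1.6161).as_matrix()
for l in [(.062,.073,.005),(.062,-.073,.005),(.049,0,.088),(-.049,0,.088),(.049,.012,.088),(.049,-.012,.088),(-.05,.073,.042),(-.05,-.073,.042)]:
    u=pw(P@l+[.4532,.3977,0]); print(l,np.round(u)); cv2.circle(im,tuple(int(v) for v in u),3,(0,255,0),-1)
cv2.imwrite("pics/e_w.png",im)
c=vision.camera("top")["pixels"]; cv2.imwrite("pics/e_top.png",cv2.resize(c[200:320,90:250],None,fx=4,fy=4))
E
```

```text
[[ 0.999  -0.0052 -0.0441  0.4524]
 [ 0.0441 -0.0022  0.999   0.3896]
 [-0.0053 -1.     -0.002   0.1159]
 [ 0.      0.      0.      1.    ]] 3.6833 0.06492009335997097
(0.062, 0.073, 0.005) [193. 124.]
(0.062, -0.073, 0.005) [365. 124.]
(0.049, 0, 0.088) [279. 144.]
(-0.049, 0, 0.088) [279. 294.]
(0.049, 0.012, 0.088) [258. 144.]
(0.049, -0.012, 0.088) [299. 144.]
(-0.05, 0.073, 0.042) [190. 264.]
(-0.05, -0.073, 0.042) [368. 264.]
```

View pics/e_w.png

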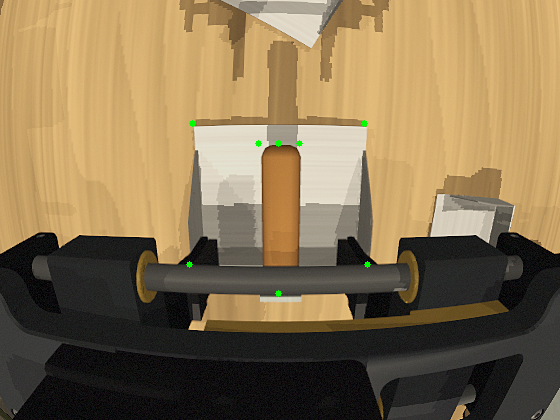

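Call:
{"api": "arm_command", "payload": {"targets": [[[0.0015,0.018,0.001,0,0,0],[0.001,0.018,0.0005,0,0,0],[0,0.014,0,0,0,0],[0,0.006,0,0,0,0],[0,0,0,0,0,0]]]}}

```text
time: 4.2
ee_pos: [0.46, 0.3854, 0.0635]
eef_rot: [0.708, 0.013, -0.014, -0.706]
ft_force: [0.1, 0.5, -0.8]
width: 0.0654
```

Call:
{"api": "arm_command", "payload": {"targets": [[[0,0,0,0,0,0],[0,0,0,0,0,0],[0,0,0,0,0,0],[0,0,0,0,0,0],[0,0,0,0,0,0],[0,0,0,0,0,0]]], "hand": 0, "grip_force": 50}}

```text
time: 4.7
ee_pos: [0.4597, 0.3874, 0.0647]
eef_rot: [-0.707, -0.014, 0.014, 0.707]
ft_force: [-2.8, 0.7, 1.7]
width: 0.0333
```

```bash
python3 - <<'E'
from h import *
from bench import vision
M,s=T_tcp(); print(M.round(4),s['time'],s['width'],s['ft_force'])
w=vision.camera("wrist"); im=w["pixels"].copy()
cv2.imwrite("pics/f_w.png",im)
E
```

```text
[[ 9.992e-01  3.000e-04 -3.940e-02  4.597e-01]
 [ 3.940e-02  5.000e-04  9.992e-01  3.874e-01]
 [ 3.000e-04 -1.000e+00  4.000e-04  6.470e-02]
 [ 0.000e+00  0.000e+00  0.000e+00  1.000e+00]] 4.7 0.03329104803757093 [-2.79456204  0.6585508   1.68527121]
```

View pics/f_w.png

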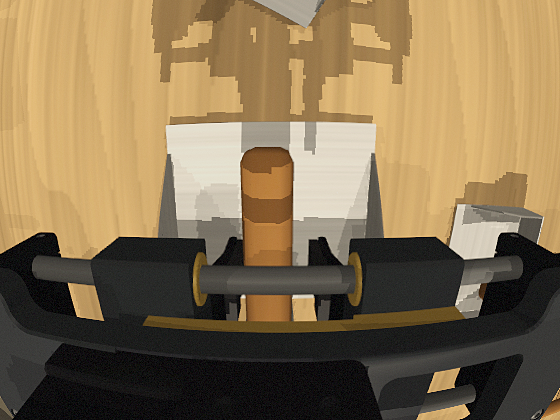

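Call:
{"api": "arm_command", "payload": {"targets": [[[0,0,0,0,0,0],[0,0,0,0,0,0],[0,0,0,0,0,0],[0,0,0,0,0,0]]]}}

```text
time: 5.08
ee_pos: [0.4595, 0.3873, 0.0644]
eef_rot: [-0.707, -0.014, 0.014, 0.707]
ft_force: [-1.5, 0.5, 1.8]
width: 0.0235
```

Call:
{"api": "arm_command", "payload": {"targets": [[[0,0,0,0,0,0],[0,0,0,0,0,0]]]}}

```text
time: 5.25
ee_pos: [0.4596, 0.3874, 0.0644]
eef_rot: [-0.707, -0.014, 0.014, 0.707]
ft_force: [-1.3, -0.5, 2.6]
width: 0.0235
```

```bash
python3 - <<'E'
from h import *
from bench import vision
M,s=T_tcp()
w=vision.camera("wrist"); f=210/np.tan(np.radians(w['fovy']/2))
cv2.imwrite("pics/g_w.png",cv2.resize(w["pixels"][100:260,130:410],None,fx=2.5,fy=2.5))
MT=w['mount']
for uv in [(166,125),(377,125),(241,155),(293,155)]:
    d=np.array([uv[0]-w['cx'],uv[1]-w['cy']]); r=np.linalg.norm(d); th=r/f
    v=np.r_[d/r*np.sin(th),np.cos(th)]
    o=MT[:3,3]; v=MT[:3,:3]@v
    # tool y at which scoop z = .005 : tcp height .0644 -> y=.0594 ; grip top .088 -> y=-.0236
    for yy in (.0594,-.0236): print(uv,yy,(o+v*(yy-o[1])/v[1]).round(4))
E
```

```text
(166, 125) 0.0594 [-0.0777  0.0594  0.0702]
(166, 125) -0.0236 [-0.0484 -0.0236  0.0699]
(377, 125) 0.0594 [0.0698 0.0594 0.0697]
(377, 125) -0.0236 [ 0.0439 -0.0236  0.0696]
(241, 155) 0.0594 [-0.0245  0.0594  0.0475]
(241, 155) -0.0236 [-0.0151 -0.0236  0.0557]
(293, 155) 0.0594 [0.0111 0.0594 0.0474]
(293, 155) -0.0236 [ 0.0072 -0.0236  0.0557]
```

View pics/g_w.png

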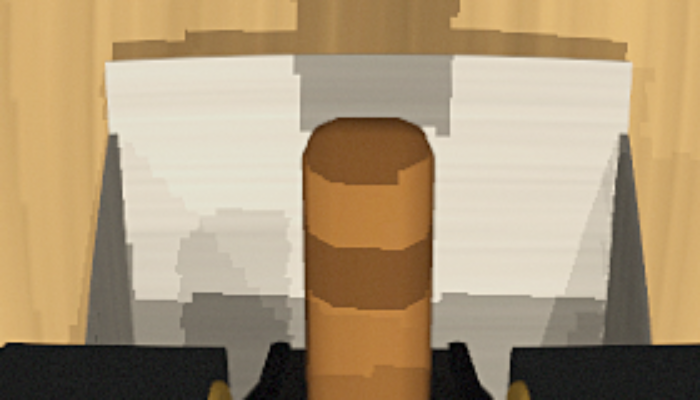

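```bash
cat >> h.py <<'E'
def tray_T(p,tilt=None):
    t=p[3] if tilt is None else tilt
    M=np.eye(4); M[:3,:3]=(Rot.from_euler('z',p[2])*Rot.from_euler('y',t)).as_matrix(); M[:3,3]=[p[0],p[1],.085]; return M
E
python3 - <<'E'
from h import *
t0=[((94,233),(.157,-.035,.056)),((118,363),(.157,.035,.056)),((605,48),(-.1425,-.08,.004)),((672,325),(-.1425,.08,.004)),((105,150),(.1425,-.08,.054)),((168,435),(.1425,.08,.054))]
s0=[((637,357),(.157,.035,.056)),((571,407),(.157,-.035,.056)),((375,230),(-.1425,.08,.004)),((233,323),(-.1425,-.08,.004))]
t1=[((101,235),(.157,-.035,.056)),((122,337),(.157,.035,.056)),((527,70),(-.1425,-.08,.004)),((582,298),(-.1425,.08,.004)),((110,165),(.1425,-.08,.054)),((160,392),(.1425,.08,.054))]
s1=[((218,33),(-.1425,.08,.004)),((73,122),(-.1425,-.08,.004)),((482,253),(.157,.035,.056)),((422,302),(.157,-.035,.056))]
O=[('top',np.array(p)/5+(240,180),l,0) for p,l in t0]+[('scene',np.array(p)/4+(140,110),l,0) for p,l in s0]+[('top',np.array(p)/4+(230,170),l,1) for p,l in t1]+[('scene',np.array(p)/4+(180,150),l,1) for p,l in s1]
def res(p):
    out=[]
    for n,uv,l,k in O:
        M=tray_T(p,None if k else 0.); out.append(proj(n,M[:3,:3]@np.array(l)+M[:3,3])[0]-uv)
    return np.concatenate(out)
s=least_squares(res,[.56,-.024,1.78,.3],loss='soft_l1'); print(s.x.round(4)); print(s.fun.reshape(-1,2).round(1).tolist())
for n in('top','scene'):
    m=[i for i,o in enumerate(O) if o[0]==n]; print(n,s.fun.reshape(-1,2)[m].mean(0))
E
```

```text
[ 0.5607 -0.0238  1.7799  0.2808]
[[-1.3, -0.0], [-0.3, 0.3], [-0.1, -0.5], [0.6, 0.9], [-1.7, -1.2], [-1.0, 1.7], [-1.5, -0.3], [-0.9, -0.5], [-0.6, -1.3], [-1.5, -1.2], [-0.8, 0.3], [-0.4, 0.2], [-0.4, -0.5], [0.4, 1.1], [-1.3, 0.4], [-1.0, 1.7], [-0.4, -1.4], [-1.2, -0.4], [-0.7, -0.7], [-1.2, -0.4]]
top [-0.60459654  0.34361978]
scene [-1.00042767 -0.77329771]
```

```bash
python3 - <<'E'
from h import *
p=[.5607,-.0238,1.78]
for l in [(.157,.035,.056),(.157,-.035,.056),(-.1425,-.08,.004),(-.1425,.08,.004)]:
    A=tray_T(p+[0]); a=proj('scene',A[:3,:3]@l+A[:3,3])[0]
    for t in (.26,.28,.3):
        B=tray_T(p+[t]); print(l,t,(proj('scene',B[:3,:3]@l+B[:3,3])[0]-a).round(2))
print('obs',[(482/4+180-637/4-140,253/4+150-357/4-110),(422/4+180-571/4-140,302/4+150-407/4-110),(73/4+180-233/4-140,122/4+150-323/4-110),(218/4+180-375/4-140,33/4+150-230/4-110)])
E
```

```text
(0.157, 0.035, 0.056) 0.26 [ 2.  12.7]
(0.157, 0.035, 0.056) 0.28 [ 2.03 13.61]
(0.157, 0.035, 0.056) 0.3 [ 2.03 14.51]
(0.157, -0.035, 0.056) 0.26 [ 2.31 12.86]
(0.157, -0.035, 0.056) 0.28 [ 2.36 13.78]
(0.157, -0.035, 0.056) 0.3 [ 2.39 14.69]
(-0.1425, -0.08, 0.004) 0.26 [ 0.19 -8.76]
(-0.1425, -0.08, 0.004) 0.28 [ 0.3  -9.38]
(-0.1425, -0.08, 0.004) 0.3 [ 0.42 -9.98]
(-0.1425, 0.08, 0.004) 0.26 [ 0.77 -8.65]
(-0.1425, 0.08, 0.004) 0.28 [ 0.92 -9.26]
(-0.1425, 0.08, 0.004) 0.3 [ 1.09 -9.86]
obs [(1.25, 14.0), (2.75, 13.75), (0.0, -10.25), (0.75, -9.25)]
```

```bash
python3 - <<'E'
from h import *
from bench import vision
def cen(im,b):
    x,y,w,h=b; c=im[y:y+h,x:x+w].astype(float); wt=np.clip(c[...,2]-2.2*np.maximum(c[...,1],c[...,0])-20,0,None); wt=np.minimum(wt,60)
    yy,xx=np.mgrid[y:y+h,x:x+w]; return np.array([(wt*xx).sum(),(wt*yy).sum()])/wt.sum(), (wt>20).sum()
B=dict(scene=(270,185,50,55),top=(240,210,40,60))
p=[.5607,-.0238,1.78]
for n in('scene','top'):
    a,na=cen(cv2.imread(f"pics/a_{n}.png"),B[n]); b,nb=cen(vision.camera(n)["pixels"],B[n]); print(n,a,na,b,nb,b-a)
    l=(.157,0,.056)
    q=lambda t:(lambda A:proj(n,A[:3,:3]@l+A[:3,3])[0])(tray_T(p+[t]))
    print(q(0),{t:(q(t)-q(0)).round(2).tolist() for t in(.26,.27,.28,.29,.30)})
E
```

```text
scene [290.0124951  205.14004165] 110 [292.13741269 219.68124718] 126 [ 2.12491759 14.54120553]
[289.94108022 204.99787102] {0.26: [2.15, 12.78], 0.27: [2.17, 13.24], 0.28: [2.19, 13.69], 0.29: [2.2, 14.15], 0.3: [2.2, 14.6]}
top [260.40656967 239.00813266] 164 [257.35963052 241.17849569] 147 [-3.04693915  2.17036302]
[260.44397868 239.67437663] {0.26: [-3.1, 1.88], 0.27: [-3.13, 1.93], 0.28: [-3.16, 1.99], 0.29: [-3.18, 2.04], 0.3: [-3.2, 2.08]}
```

```bash
cat >> h.py <<'E'
TR=[.5610,-.0238,1.78,.30]
SO=np.array([-.004,.0644,.008])   # scoop origin in tool
RS=np.array([[0,-1,0],[0,0,-1],[1,0,0]]).T.T
# columns: scoop axes in tool: x->tool z, y->-tool x, z->-tool y
RST=np.array([[0,-1,0],[0,0,-1],[1,0,0]],float)
LIP=np.array([.062,0,.005])
def goal(xl,zl,dp,yl=0.,dyaw=0.):
    """lip at (xl,yl,zl) in tray_floor frame, pitch dp beyond the floor -> TCP R,p"""
    A=tray_T(TR); Rs=A[:3,:3]@(Rot.from_euler('z',dyaw)*Rot.from_euler('y',dp)).as_matrix()
    lip=A[:3,:3]@np.array([xl,yl,zl-.010])+A[:3,3]; o=lip-Rs@LIP
    Rt=Rs@RST.T; return Rt,o-Rt@SO
def where():
    M,s=T_tcp(); A=tray_T(TR); Rs=M[:3,:3]@RST; o=M[:3,:3]@SO+M[:3,3]
    l=A[:3,:3].T@(o+Rs@LIP-A[:3,3])+[0,0,.01]
    e=(Rot.from_matrix(A[:3,:3].T@Rs)).as_euler('zyx'); return l,e,o,s
def rep():
    l,e,o,s=where(); print('lip in floor',l.round(4),'yaw,pitch,roll',e.round(3),'origin',o.round(4),'F',np.round(s['ft_force'],1),'t',round(s['time'],2),'w',round(float(s['width']),4))
E
python3 - <<'E'
from h import *
print(np.linalg.det(RST)); rep()
A=tray_T(TR)
def inter(n,uv,h=.012): # ray with plane floor z=h
    c=CAM[n]; d=c['R'].T@np.array([(uv[0]-c['cx'])/c['f'],(uv[1]-c['cy'])/c['f'],1]); o=-c['R'].T@c['t']
    o=A[:3,:3].T@(o-A[:3,3])+[0,0,.01]; d=A[:3,:3].T@d; return o+d*(h-o[2])/d[2]
for uv in [(163,225),(193,205),(226,205),(222,357),(266,357)]: print(inter('top',np.array(uv)/4+(230,170)).round(3))
R,p=goal(.02,.10,.105); print(p,R)
show(rows(T_tcp()[0][:3,:3],T_tcp()[0][:3,3]+[0,0,.16]))
E
```

```text
1.0
lip in floor [0.4945 0.0059 0.0793] yaw,pitch,roll [-0.17 -0.3  -0.  ] origin [4.553e-01 3.952e-01 1.000e-04] F [-1.1 -1.3  2.1] t 5.4 w 0.0234
[ 0.126 -0.037  0.012]
[ 0.101 -0.045  0.012]
[ 0.078 -0.04   0.012]
[0.105 0.062 0.012]
[0.075 0.069 0.012]
[ 0.56392192 -0.01830221  0.24724588] [[ 0.97819661  0.08183021 -0.19088011]
 [ 0.207681   -0.38542781  0.89906285]
 [ 0.         -0.9191024  -0.39401876]]
[0.0, -0.032, 0.0, 0.0, 0.0, 0.0]
[0.0, -0.032, 0.0, 0.0, 0.0, 0.0]
[0.0, -0.032, 0.0, 0.0, 0.0, 0.0]
[0.0, -0.032, 0.0, 0.0, 0.0, 0.0]
[0.0, -0.032, 0.0, 0.0, 0.0, 0.0]
```

Call:
{"api": "arm_command", "payload": {"targets": [[[0,-0.01,0,0,0,0],[0,-0.02,0,0,0,0],[0,-0.03,0,0,0,0],[0,-0.035,0,0,0,0],[0,-0.04,0,0,0,0],[0,-0.035,0,0,0,0],[0,0,0,0,0,0]]]}}

```text
time: 5.98
ee_pos: [0.4622, 0.3888, 0.2429]
eef_rot: [-0.704, -0.017, 0.011, 0.71]
ft_force: [1.0, 0.6, -0.4]
width: 0.0238
```

```bash
python3 - <<'E'
from h import *
from bench import vision
rep(); M,s=T_tcp(); print(M.round(4))
w=vision.camera("wrist"); cv2.imwrite("pics/i_w.png",w["pixels"])
R,p=goal(.02,.10,.105); show(rows(R,p))
E
```

```text
lip in floor [0.4428 0.0025 0.2506] yaw,pitch,roll [-0.174 -0.306 -0.01 ] origin [0.4584 0.3971 0.1785] F [ 1.   0.6 -0.4] t 5.98 w 0.0238
[[ 0.9992  0.0081 -0.0385  0.4622]
 [ 0.0385  0.0081  0.9992  0.3888]
 [ 0.0085 -0.9999  0.0078  0.2429]
 [ 0.      0.      0.      1.    ]]
[0.0072, -0.0008, -0.0342, -1.95, -0.81, -0.14]
[0.0068, 0.0004, -0.0343, -1.95, -0.81, -0.14]
[0.0063, 0.0016, -0.0343, -1.95, -0.81, -0.14]
[0.0058, 0.0027, -0.0344, -1.95, -0.81, -0.14]
[0.0053, 0.0039, -0.0343, -1.95, -0.81, -0.14]
[0.0048, 0.0051, -0.0342, -1.95, -0.81, -0.14]
[0.0043, 0.0063, -0.0341, -1.95, -0.81, -0.14]
[0.0038, 0.0074, -0.0339, -1.95, -0.81, -0.14]
[0.0033, 0.0086, -0.0337, -1.95, -0.81, -0.14]
[0.0028, 0.0098, -0.0334, -1.95, -0.81, -0.14]
[0.0023, 0.0109, -0.0331, -1.95, -0.81, -0.14]
[0.0018, 0.012, -0.0328, -1.95, -0.81, -0.14]
```

View pics/i_w.png

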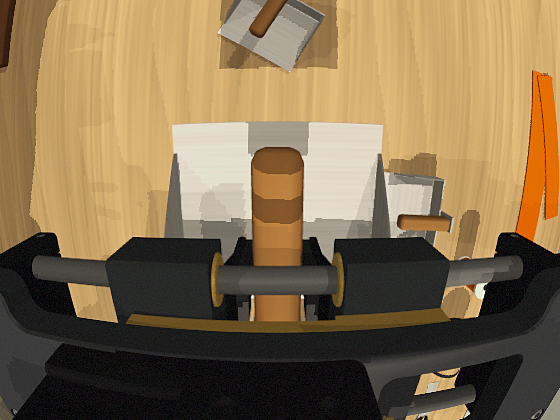

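```bash
sed -i 's/^SO=.*/SO=np.array([0.,.0644,.008])/' h.py; python3 - <<'E'
from h import *
R,p=goal(.02,.10,.105); show(rows(R,p,n=12)[::3])
E
```

```text
[0.0069, -0.0008, -0.0342, -1.95, -0.81, -0.14]
[0.0054, 0.0027, -0.0344, -1.95, -0.81, -0.14]
[0.004, 0.0063, -0.0341, -1.95, -0.81, -0.14]
[0.0025, 0.0098, -0.0334, -1.95, -0.81, -0.14]
```

Call:
{"api": "arm_command", "payload": {"targets": [[[0.007,-0.001,-0.034,-1.95,-0.8,-0.15],[0.0065,0.0004,-0.034,-1.95,-0.8,-0.15],[0.006,0.0015,-0.034,-1.95,-0.8,-0.15],[0.0055,0.0027,-0.034,-1.95,-0.8,-0.15],[0.005,0.004,-0.034,-1.95,-0.8,-0.15],[0.0045,0.005,-0.034,-1.95,-0.8,-0.15],[0.004,0.0063,-0.034,-1.95,-0.8,-0.15],[0.0035,0.0074,-0.034,-1.95,-0.8,-0.15],[0.003,0.0086,-0.034,-1.95,-0.8,-0.15],[0.0025,0.0098,-0.033,-1.95,-0.8,-0.15],[0.002,0.011,-0.033,-1.95,-0.8,-0.15],[0.0015,0.012,-0.033,-1.95,-0.8,-0.15]]]}}

```text
time: 7.03
ee_pos: [0.5582, -0.0197, 0.2431]
eef_rot: [0.832, 0.086, -0.059, -0.545]
ft_force: [0.0, 0.1, -0.4]
width: 0.0239
```

Call:
{"api": "arm_command", "payload": {"targets": [[[0,0,0,0,0,0],[0,0,0,0,0,0]]]}}

```text
time: 7.2
ee_pos: [0.5579, -0.0199, 0.2431]
eef_rot: [0.832, 0.084, -0.058, -0.545]
ft_force: [-0.3, -0.2, -2.3]
width: 0.0241
```

```bash
cat >> h.py <<'E'
def snap(tag,cams=("top","scene","wrist"),b=dict(top=(210,150,190,150),scene=(150,110,200,150))):
    from bench import vision
    for n in cams:
        c=vision.camera(n)["pixels"]
        if n in b:
            x,y,w,h=b[n]; c=cv2.resize(c[y:y+h,x:x+w],None,fx=4,fy=4,interpolation=cv2.INTER_CUBIC)
        cv2.imwrite(f"pics/{tag}_{n}.png",c)
E
python3 - <<'E'
from h import *
rep(); snap("j",("scene","wrist"))
print(T_tcp()[1]['joint_positions'].round(2) if hasattr(T_tcp()[1]['joint_positions'],'round') else T_tcp()[1]['joint_positions'])
R,p=goal(.02,.03,.105); show(rows(R,p))
E
```

```text
lip in floor [0.0206 0.0025 0.0957] yaw,pitch,roll [-0.002  0.109  0.006] origin [ 0.5613 -0.0379  0.1809] F [-0.3 -0.2 -2.3] t 7.2 w 0.0241
[-0.68  0.16  0.42  1.71  0.35  1.33 -0.15]
[0.0008, 0.0334, 0.002, 0.1, 0.04, -0.12]
[0.0008, 0.0334, 0.0019, 0.1, 0.04, -0.12]
```

View pics/j_scene.png

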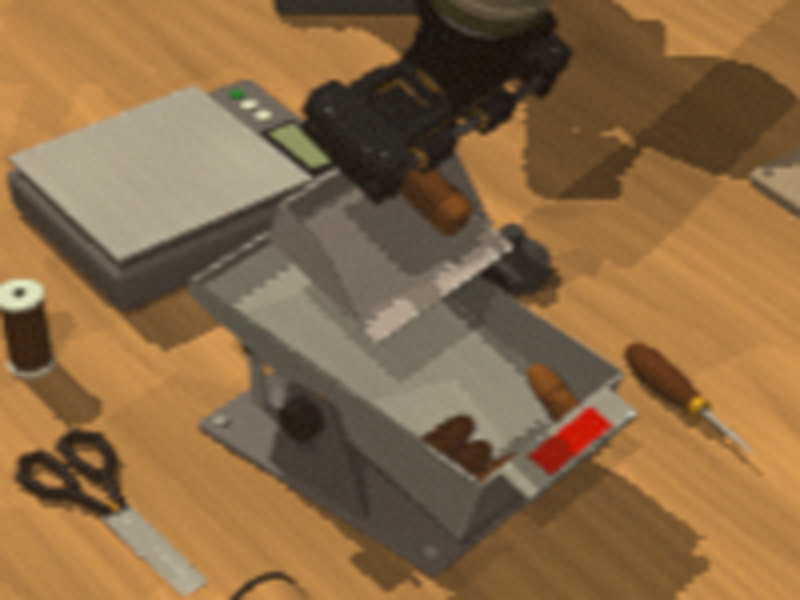

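View pics/j_wrist.png

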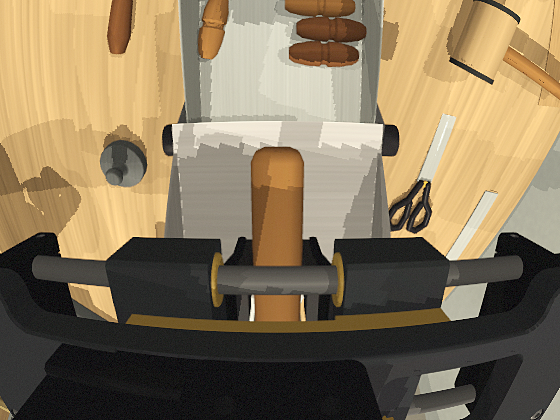

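```bash
cat >> h.py <<'E'
MOUNT=np.array([[1.0,0.0001,-0.0014,-0.0003],[0.0014,-0.2568,0.9665,-0.1624],[-0.0003,-0.9665,-0.2568,0.0694],[0,0,0,1.]])
WF=210/np.tan(np.radians(65.7065/2))
def pw(X,M):
    q=np.linalg.inv(M@MOUNT)@np.r_[X,1]; th=np.arctan2(np.hypot(q[0],q[1]),q[2]); ph=np.arctan2(q[1],q[0]); return np.array([277.0567+WF*th*np.cos(ph),207.5312+WF*th*np.sin(ph)])
def trp(l,M): # tray pivot-frame point in wrist pixels
    A=tray_T(TR); return pw(A[:3,:3]@np.array(l)+A[:3,3],M)
E
python3 - <<'E'
from h import *
M,_=T_tcp()
for l in [(0,.113,0),(0,-.113,0),(.1,.078,-.01),(.1,-.078,-.01),(.05,.078,-.01),(.05,-.078,-.01),(.06,.08,.03),(.06,-.08,.03)]: print(l,trp(l,M).round(1))
E
python3 -c "
import cv2;im=cv2.imread('pics/j_wrist.png');cv2.imwrite('pics/j2.png',cv2.resize(im[0:170,140:420],None,fx=2.8,fy=2.8))"
```

```text
(0, 0.113, 0) [165.6 139.3]
(0, -0.113, 0) [394.1 139.9]
(0.1, 0.078, -0.01) [199.   36.7]
(0.1, -0.078, -0.01) [361.2  37.1]
(0.05, 0.078, -0.01) [199.7  86.5]
(0.05, -0.078, -0.01) [360.3  86.9]
(0.06, 0.08, 0.03) [186.3  75.4]
(0.06, -0.08, 0.03) [374.   75.9]
```

View pics/j2.png

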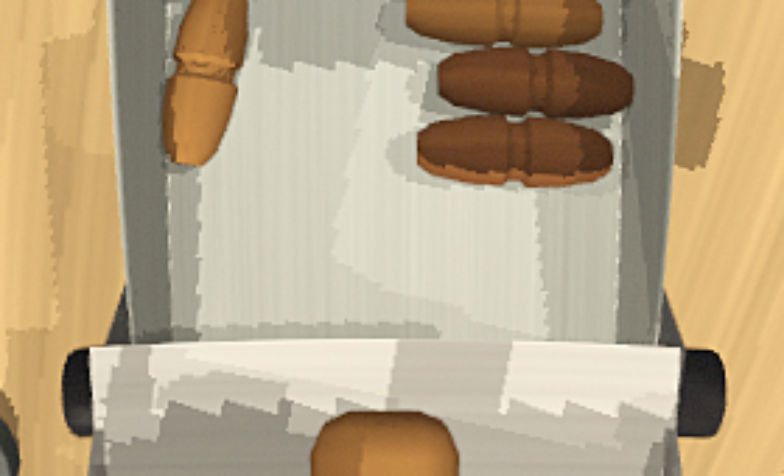

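Call:
{"api": "arm_command", "payload": {"targets": [[[0.0012,0.033,0.002,0.1,0,-0.15],[0.0012,0.033,0.002,0.1,0,-0.15],[0,0.012,0.001,0,0,0],[0,0,0,0,0,0],[0,0,0,0,0,0]]]}}

```text
time: 7.72
ee_pos: [0.5662, -0.0422, 0.1703]
eef_rot: [0.83, 0.088, -0.058, -0.547]
ft_force: [0.0, -0.8, -1.6]
width: 0.0237
```

```bash
python3 - <<'E'
from h import *
rep(); M,_=T_tcp();print(M[:3,3])
R,p=goal(.02,.006,.105); show(rows(R,p))
E
```

```text
lip in floor [ 0.0199 -0.0012  0.0194] yaw,pitch,roll [ 0.002  0.105 -0.001] origin [ 0.57   -0.0599  0.108 ] F [ 0.  -0.8 -1.6] t 7.72 w 0.0237
[ 0.56616446 -0.0422235   0.17031899]
[-0.0012, 0.0134, 0.0015, 0.03, 0.12, 0.08]
```

Call:
{"api": "arm_command", "payload": {"targets": [[[-0.001,0.006,0.0005,0,0.1,0],[0,0.006,0.0005,0,0,0],[0,0.003,0,0,0,0],[0,0,0,0,0,0]]]}}

```text
time: 8.05
ee_pos: [0.5663, -0.0484, 0.156]
eef_rot: [0.83, 0.088, -0.057, -0.547]
ft_force: [-0.5, -0.4, -2.4]
width: 0.0239
```

```bash
python3 - <<'E'
from h import *
rep(); M,_=T_tcp();print(M[:3,3]); snap("k",("scene","wrist"))
R,p=goal(.02,.0,.105); show(rows(R,p))
E
```

```text
lip in floor [ 0.0184 -0.0003  0.004 ] yaw,pitch,roll [-0.001  0.106 -0.002] origin [ 0.5702 -0.066   0.0937] F [-0.5 -0.4 -2.4] t 8.05 w 0.0239
[ 0.56631911 -0.04836104  0.15601117]
[-0.0004, 0.0044, 0.0021, 0.03, -0.07, 0.13]
```

View pics/k_wrist.png

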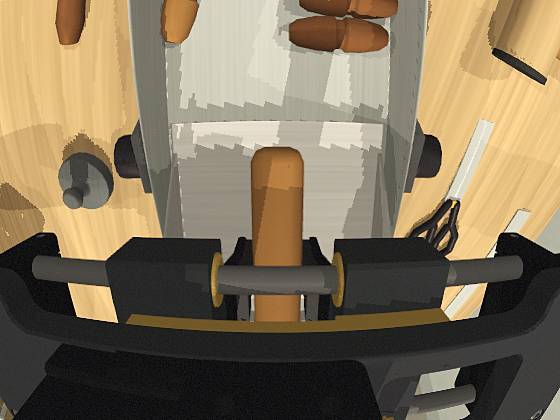

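View pics/k_scene.png

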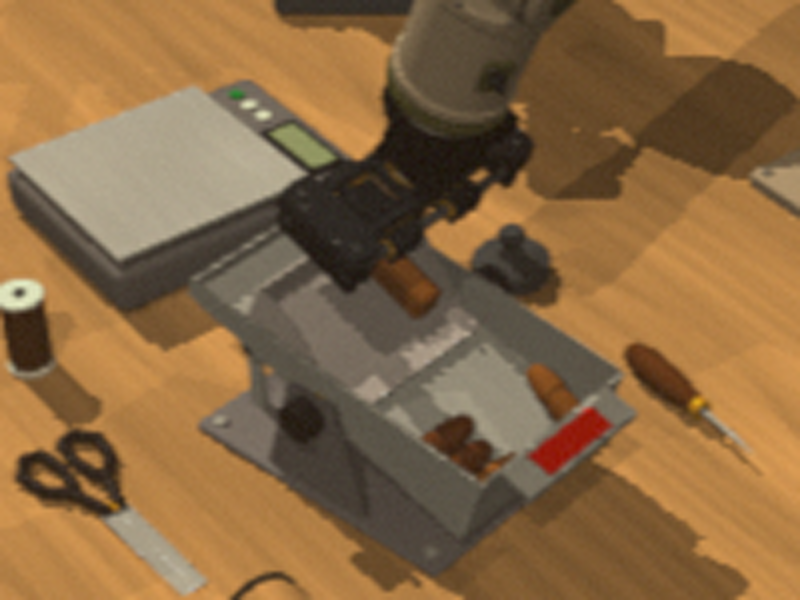

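Call:
{"api": "arm_command", "payload": {"targets": [[[0,0.002,0.0005,0,0,0],[0,0.001,0.0005,0,0,0],[0,0,0,0,0,0]]]}}

```text
time: 8.4
ee_pos: [0.5665, -0.0485, 0.153]
eef_rot: [0.83, 0.088, -0.057, -0.547]
ft_force: [-0.0, 0.6, -1.6]
width: 0.0239
```

```bash
python3 - <<'E'
from h import *
rep()
E
```

```text
lip in floor [ 0.0191 -0.0004  0.0011] yaw,pitch,roll [-0.001  0.105 -0.002] origin [ 0.5703 -0.0661  0.0907] F [-0.   0.6 -1.6] t 8.4 w 0.0239
```

Call:
{"api": "arm_command", "payload": {"targets": [[[0,0.001,0,0,0,0],[0,0.001,0,0,0,0],[0,0,0,0,0,0]]]}}

```text
time: 8.65
ee_pos: [0.567, -0.0491, 0.1518]
eef_rot: [0.83, 0.088, -0.056, -0.547]
ft_force: [-0.2, 1.7, 2.0]
width: 0.0233
```

```bash
python3 - <<'E'
from h import *
rep()
E
```

```text
lip in floor [ 0.0187 -0.0009 -0.0003] yaw,pitch,roll [-0.001  0.105 -0.003] origin [ 0.5709 -0.0668  0.0894] F [-0.2  1.7  2. ] t 8.65 w 0.0233
```

Call:
{"api": "arm_command", "payload": {"targets": [[[0,-0.001,0.01,0,0,0],[0,-0.001,0.01,0,0,0],[0,-0.001,0.01,0,0,0],[0,-0.001,0.01,0,0,0]]]}}

```text
time: 8.98
ee_pos: [0.559, -0.01, 0.1394]
eef_rot: [0.83, 0.088, -0.056, -0.547]
ft_force: [-0.4, 0.7, 7.6]
width: 0.0236
```

```bash
python3 - <<'E'
from h import *
rep(); snap("l",("scene","wrist"))
E
```

```text
lip in floor [ 0.0606 -0.0011 -0.0004] yaw,pitch,roll [-0.     0.105 -0.003] origin [ 0.5629 -0.0276  0.0771] F [-0.4  0.7  7.6] t 8.98 w 0.0236
```

View pics/l_wrist.png

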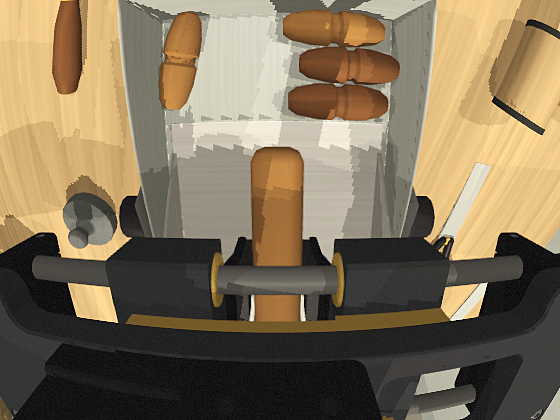

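Call:
{"api": "arm_command", "payload": {"targets": [[[0,-0.001,0.006,0,0,0],[0,-0.0006,0.006,0,0,0],[0,-0.0006,0.006,0,0,0],[0,-0.0006,0.006,0,0,0]]]}}

```text
time: 9.42
ee_pos: [0.5541, 0.0118, 0.1325]
eef_rot: [0.83, 0.088, -0.056, -0.547]
ft_force: [0.6, 1.5, 5.9]
width: 0.0237
```

```bash
python3 - <<'E'
from h import *
rep(); snap("m",("scene","wrist"))
E
```

```text
lip in floor [ 0.0839 -0.0009 -0.0004] yaw,pitch,roll [-0.001  0.106 -0.003] origin [ 0.558  -0.0059  0.0701] F [0.6 1.5 5.9] t 9.42 w 0.0237
```

View pics/m_wrist.png

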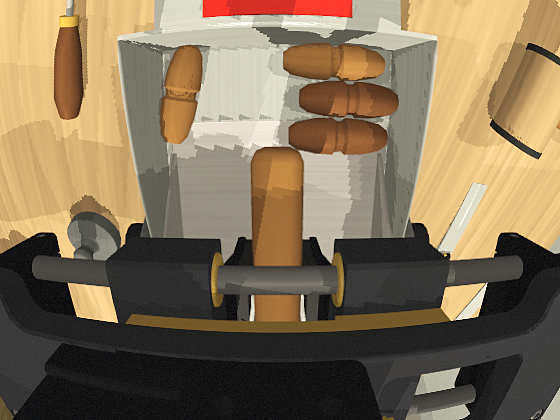

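Call:
{"api": "arm_command", "payload": {"targets": [[[0,-0.0006,0.006,0,0,0],[0,-0.0006,0.006,0,0,0],[0,-0.0006,0.006,0,0,0],[0,-0.0006,0.006,0,0,0]]]}}

```text
time: 9.85
ee_pos: [0.5495, 0.0339, 0.1254]
eef_rot: [0.83, 0.088, -0.056, -0.547]
ft_force: [1.2, 1.3, 8.1]
width: 0.0238
```

```bash
python3 - <<'E'
from h import *
rep(); snap("n",("scene","wrist"))
E
```

```text
lip in floor [ 0.1076 -0.001  -0.0004] yaw,pitch,roll [-0.001  0.106 -0.003] origin [0.5534 0.0163 0.0631] F [1.2 1.3 8.1] t 9.85 w 0.0238
```

View pics/n_wrist.png

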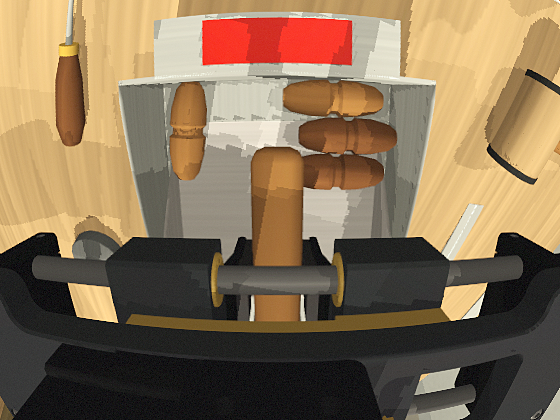

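Call:
{"api": "arm_command", "payload": {"targets": [[[0,-0.0008,0.006,0,0,0],[0,-0.0007,0.006,0,0,0],[0,-0.0006,0.006,0,0,0],[0,-0.0006,0.006,0,0,0]]]}}

```text
time: 10.28
ee_pos: [0.5446, 0.0565, 0.1183]
eef_rot: [0.83, 0.088, -0.056, -0.547]
ft_force: [-0.9, -0.1, 6.7]
width: 0.0234
```

```bash
python3 - <<'E'
from h import *
rep(); snap("o",("scene","wrist"))
E
```

```text
lip in floor [ 0.1318 -0.0009 -0.0004] yaw,pitch,roll [-0.001  0.106 -0.003] origin [0.5486 0.0389 0.056 ] F [-0.9 -0.1  6.7] t 10.28 w 0.0234
```

View pics/o_wrist.png

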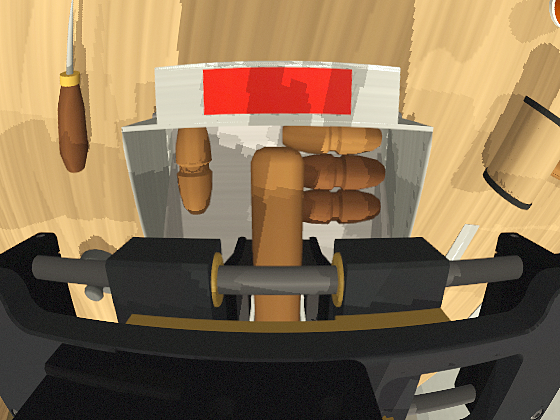

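Call:
{"api": "arm_command", "payload": {"targets": [[[0,-0.0003,0.003,0,0,0],[0,-0.0002,0.002,0,0,0],[0,0,0.001,0,0,0],[0,0,0,0,0,0]]]}}

```text
time: 10.72
ee_pos: [0.5436, 0.062, 0.1166]
eef_rot: [0.83, 0.088, -0.056, -0.547]
ft_force: [0.2, 0.9, 7.3]
width: 0.0238
```

```bash
python3 - <<'E'
from h import *
rep()
E
```

```text
lip in floor [ 0.1377 -0.001  -0.0004] yaw,pitch,roll [-0.001  0.106 -0.003] origin [0.5475 0.0444 0.0543] F [0.2 0.9 7.3] t 10.72 w 0.0238
```

Call:
{"api": "arm_command", "payload": {"targets": [[[0,0,0.001,0,0,0],[0,0,0.001,0,0,0],[0,0,0,0,0,0]]]}}

```text
time: 10.97
ee_pos: [0.5436, 0.0621, 0.1166]
eef_rot: [0.831, 0.088, -0.056, -0.546]
ft_force: [-0.6, -3.2, 13.7]
width: 0.0234
```

```bash
python3 - <<'E'
from h import *
rep()
E
```

```text
lip in floor [ 0.1376 -0.0011 -0.0005] yaw,pitch,roll [-0.002  0.108 -0.002] origin [0.5475 0.0443 0.0543] F [-0.6 -3.2 13.7] t 10.97 w 0.0234
```

```bash
cat >> h.py <<'E'
def chain(gs):
    M,_=T_tcp(); out=[]
    for R,p in gs:
        out+=rows(R,p,M=M,n=1); M=np.eye(4); M[:3,:3]=R; M[:3,3]=p
    return out
E
python3 - <<'E'
from h import *
gs=[goal(.1365,.003,.105)]
for k in range(1,11):
    dp=.105-.0225*k; gs.append(goal(.1362,.004+max(0,.0027*k),dp))
for k in range(11): 
    dp=.105-.0225*k; print(round(dp,3), round(.004+.0027*k+.112*np.sin(dp)-.005*np.cos(dp),4))
show(chain(gs))
E
```

```text
0.105 0.0108
0.082 0.0109
0.06 0.0111
0.037 0.0113
0.015 0.0115
-0.007 0.0117
-0.03 0.0118
-0.053 0.012
-0.075 0.0122
-0.097 0.0124
-0.12 0.0126
[-0.0008, -0.0032, -0.0016, 0.16, -0.16, 0.14]
[0.0, -0.0021, -0.002, 1.29, -0.0, -0.0]
[0.0, -0.0011, -0.0015, 1.29, -0.0, 0.0]
[-0.0, -0.0011, -0.0015, 1.29, 0.0, 0.0]
[0.0, -0.0011, -0.0014, 1.29, 0.0, -0.0]
[0.0, -0.0011, -0.0014, 1.29, -0.0, 0.0]
[-0.0, -0.0011, -0.0013, 1.29, -0.0, 0.0]
[-0.0, -0.0011, -0.0012, 1.29, 0.0, 0.0]
[0.0, -0.0011, -0.0012, 1.29, 0.0, -0.0]
[-0.0, -0.0011, -0.0011, 1.29, 0.0, 0.0]
[-0.0, -0.0011, -0.0011, 1.29, -0.0, 0.0]
```

Call:
{"api": "arm_command", "payload": {"targets": [[[-0.001,-0.0032,-0.0016,0.15,-0.15,0.15],[0,-0.0021,-0.002,1.3,0,0],[0,-0.0011,-0.0015,1.3,0,0],[0,-0.0011,-0.0015,1.3,0,0],[0,-0.0011,-0.0014,1.3,0,0],[0,-0.0011,-0.0014,1.3,0,0],[0,-0.0011,-0.0013,1.3,0,0],[0,-0.0011,-0.0012,1.3,0,0],[0,-0.0011,-0.0012,1.3,0,0],[0,-0.0011,-0.0011,1.3,0,0]]]}}

```text
time: 11.8
ee_pos: [0.5435, 0.0544, 0.1331]
eef_rot: [0.769, 0.081, -0.067, -0.631]
ft_force: [-0.3, -0.6, -2.8]
width: 0.0238
```

```bash
python3 - <<'E'
from h import *
rep(); snap("p",("scene","wrist"))
E
```

```text
lip in floor [0.1381 0.001  0.0278] yaw,pitch,roll [ 0.001 -0.104  0.001] origin [0.5444 0.0498 0.0684] F [-0.3 -0.6 -2.8] t 11.8 w 0.0238
```

View pics/p_wrist.png

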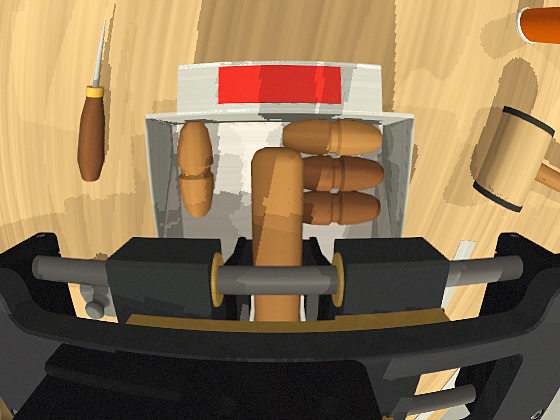

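View pics/p_scene.png

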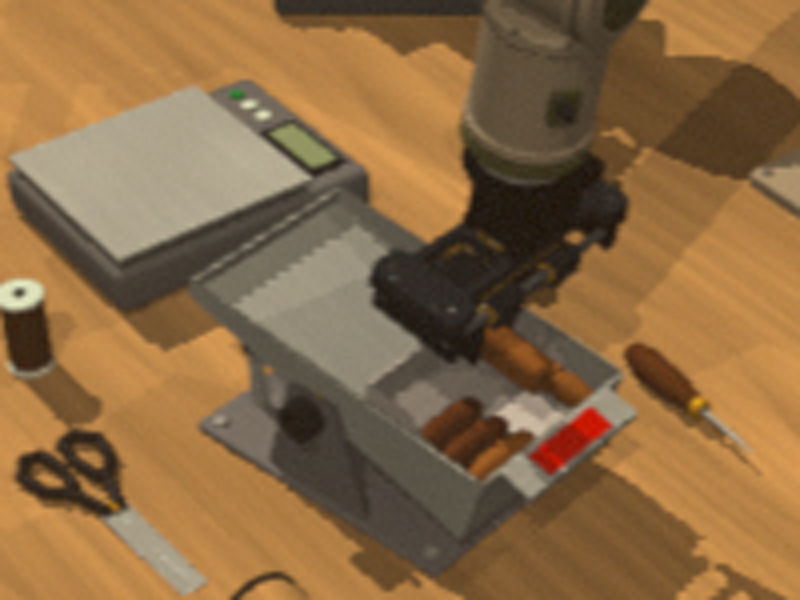

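```bash
python3 - <<'E'
from h import *
gs=[]
for k in range(1,13):
    dp=-.104-.0265*k; gs.append(goal(.1362,.0278+.0026*k,dp))
print(dp)
show(chain(gs))
E
```

```text
-0.422
[0.0007, -0.0007, -0.0021, 1.57, -0.07, -0.04]
[-0.0, -0.0007, -0.0012, 1.52, -0.0, -0.0]
[0.0, -0.0007, -0.0011, 1.52, -0.0, -0.0]
[0.0, -0.0007, -0.0011, 1.52, 0.0, 0.0]
[-0.0, -0.0007, -0.001, 1.52, -0.0, 0.0]
[0.0, -0.0007, -0.0009, 1.52, -0.0, 0.0]
[-0.0, -0.0006, -0.0009, 1.52, 0.0, 0.0]
[-0.0, -0.0006, -0.0008, 1.52, 0.0, -0.0]
[0.0, -0.0006, -0.0007, 1.52, -0.0, -0.0]
[0.0, -0.0006, -0.0007, 1.52, -0.0, 0.0]
[-0.0, -0.0005, -0.0006, 1.52, -0.0, 0.0]
[0.0, -0.0005, -0.0005, 1.52, -0.0, -0.0]
```

Call:
{"api": "arm_command", "payload": {"targets": [[[0.0007,-0.0007,-0.002,1.55,0,0],[0,-0.0007,-0.0012,1.5,0,0],[0,-0.0007,-0.0011,1.5,0,0],[0,-0.0007,-0.0011,1.5,0,0],[0,-0.0007,-0.001,1.5,0,0],[0,-0.0006,-0.001,1.5,0,0],[0,-0.0006,-0.0009,1.5,0,0],[0,-0.0006,-0.0008,1.5,0,0],[0,-0.0006,-0.0007,1.5,0,0],[0,-0.0006,-0.0007,1.5,0,0],[0,-0.0005,-0.0006,1.5,0,0],[0,-0.0005,-0.0005,1.5,0,0]]]}}

```text
time: 12.9
ee_pos: [0.5465, 0.0443, 0.1414]
eef_rot: [-0.661, -0.069, 0.079, 0.743]
ft_force: [-0.4, -0.1, -3.3]
width: 0.0237
```

```bash
python3 - <<'E'
from h import *
rep(); snap("q",("scene","wrist"))
E
```

```text
lip in floor [0.1379 0.0002 0.0586] yaw,pitch,roll [ 0.002 -0.418  0.002] origin [0.5432 0.0594 0.0784] F [-0.4 -0.1 -3.3] t 12.9 w 0.0237
```

View pics/q_wrist.png

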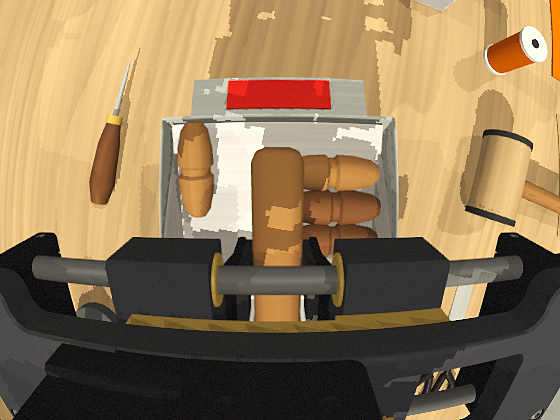

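View pics/q_scene.png

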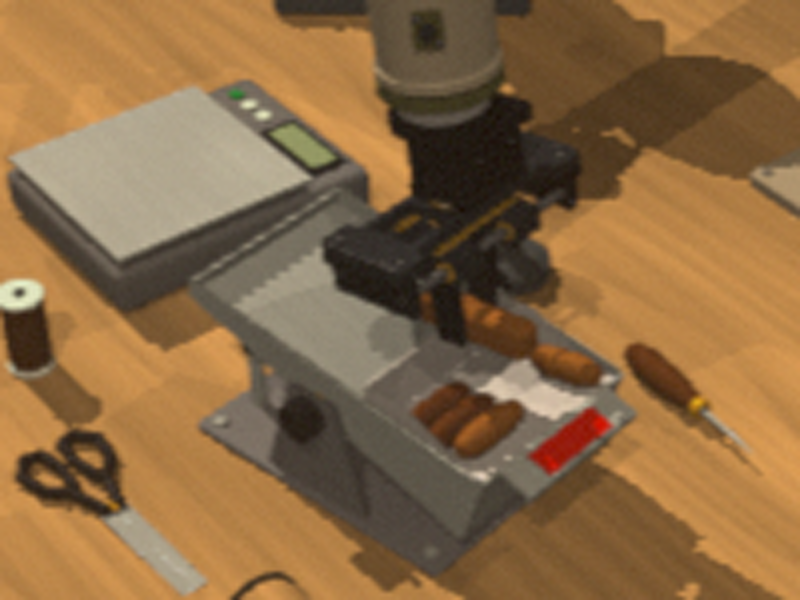

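```bash
python3 - <<'E'
from h import *
gs=[]
for k in range(1,11):
    dp=-.418-.024*k; gs.append(goal(.136-.0006*k,.0586+.0035*k,dp))
print(dp)
show(chain(gs))
print(T_tcp()[1]['joint_positions'])
E
```

```text
-0.6579999999999999
[0.0002, -0.0024, -0.0009, 1.46, -0.06, -0.08]
[-0.0, -0.0017, -0.0005, 1.38, 0.0, -0.0]
[0.0, -0.0017, -0.0004, 1.38, -0.0, -0.0]
[-0.0, -0.0017, -0.0003, 1.38, -0.0, 0.0]
[0.0, -0.0016, -0.0002, 1.38, -0.0, -0.0]
[-0.0, -0.0016, -0.0001, 1.38, 0.0, -0.0]
[0.0, -0.0016, -0.0, 1.38, -0.0, 0.0]
[0.0, -0.0016, 0.0, 1.38, 0.0, -0.0]
[-0.0, -0.0015, 0.0001, 1.38, -0.0, -0.0]
[0.0, -0.0015, 0.0002, 1.38, -0.0, 0.0]
[-0.41690237  0.24728738  0.38048871  1.77268558 -0.22383263  1.16848961
  0.25333271]
```

Call:
{"api": "arm_command", "payload": {"targets": [[[0,-0.0024,-0.001,1.45,0,0],[0,-0.0018,-0.0005,1.4,0,0],[0,-0.0018,-0.0005,1.4,0,0],[0,-0.0018,-0.0004,1.4,0,0],[0,-0.0018,-0.0003,1.4,0,0],[0,-0.0018,-0.0002,1.4,0,0],[0,-0.0018,-0.0001,1.4,0,0],[0,-0.0018,0,1.4,0,0],[0,-0.0018,0,1.4,0,0],[0,-0.0018,0,1.4,0,0]]]}}

```text
time: 13.83
ee_pos: [0.5483, 0.0371, 0.1594]
eef_rot: [-0.565, -0.059, 0.087, 0.819]
ft_force: [-0.8, 0.9, -2.0]
width: 0.0235
```

```bash
python3 - <<'E'
from h import *
rep(); snap("r",("scene","wrist"))
E
```

```text
lip in floor [ 0.1291 -0.      0.0958] yaw,pitch,roll [ 0.002 -0.664  0.002] origin [0.5418 0.0667 0.1021] F [-0.8  0.9 -2. ] t 13.83 w 0.0235
```

View pics/r_wrist.png

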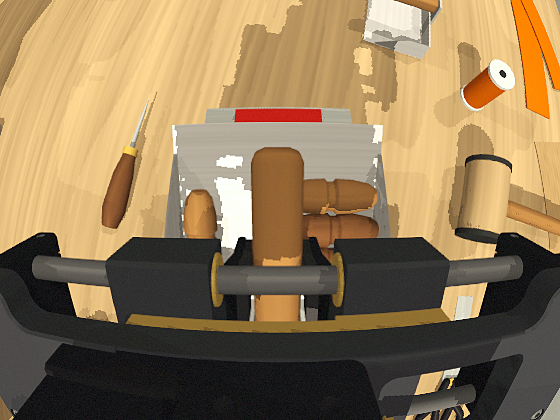

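View pics/r_scene.png

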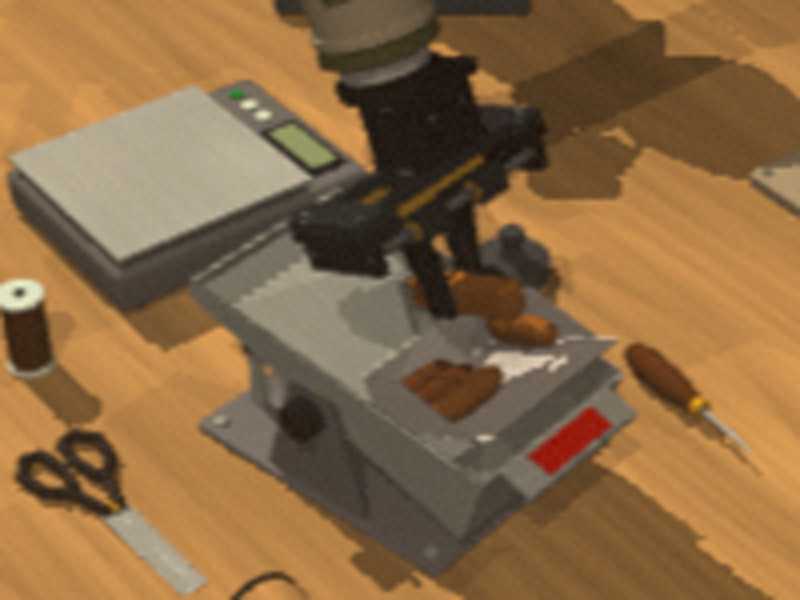

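```bash
cat >> h.py <<'E'
def gw(o,yaw,pitch):
    Rs=(Rot.from_euler('z',yaw)*Rot.from_euler('y',pitch)).as_matrix(); Rt=Rs@RST.T; return Rt,np.array(o)-Rt@SO
E
python3 - <<'E'
from h import *
_,_,o,_=where()
f=np.cumsum([0.4,.8,1,1,1,1,1,1,1,.8,.6,.4]);f/=f[-1]
show(chain([gw(o+[0,0,.12*k],1.78,-.36) for k in f]))
E
```

```text
[-0.0001, -0.0045, 0.0018, -0.13, -0.08, -0.07]
[0.0, -0.009, 0.0034, 0.0, 0.0, 0.0]
[0.0, -0.0112, 0.0042, 0.0, 0.0, 0.0]
[0.0, -0.0112, 0.0042, 0.0, 0.0, 0.0]
[0.0, -0.0112, 0.0042, 0.0, 0.0, 0.0]
[0.0, -0.0112, 0.0042, 0.0, 0.0, 0.0]
[0.0, -0.0112, 0.0042, 0.0, 0.0, 0.0]
[0.0, -0.0112, 0.0042, 0.0, 0.0, 0.0]
[0.0, -0.0112, 0.0042, 0.0, 0.0, 0.0]
[0.0, -0.009, 0.0034, 0.0, 0.0, 0.0]
[0.0, -0.0067, 0.0025, 0.0, 0.0, 0.0]
[0.0, -0.0045, 0.0017, 0.0, 0.0, 0.0]
```

Call:
{"api": "arm_command", "payload": {"targets": [[[0,-0.0045,0.0018,0,0,0],[0,-0.009,0.0034,0,0,0],[0,-0.0112,0.0042,0,0,0],[0,-0.0112,0.0042,0,0,0],[0,-0.0112,0.0042,0,0,0],[0,-0.0112,0.0042,0,0,0],[0,-0.0112,0.0042,0,0,0],[0,-0.0112,0.0042,0,0,0],[0,-0.0112,0.0042,0,0,0],[0,-0.009,0.0034,0,0,0],[0,-0.0067,0.0025,0,0,0],[0,-0.0045,0.0017,0,0,0]]]}}

```text
time: 14.93
ee_pos: [0.5486, 0.0369, 0.2801]
eef_rot: [-0.565, -0.059, 0.086, 0.818]
ft_force: [-0.7, 0.2, -2.3]
width: 0.0236
```

```bash
python3 - <<'E'
from h import *
rep(); snap("s",("top","scene"))
_,_,o,_=where()
g=np.array([.5628,-.3773,.19])
w=[.2,.4,.6,.8]+[1]*14+[.8,.6,.5,.4,.3,.2]
f=np.cumsum(w);f/=f[-1]
print(len(w)); show(chain([gw(o+(g-o)*k,1.78+(1.571-1.78)*k,-.36+.14*k) for k in f]))
E
```

```text
lip in floor [ 0.0932 -0.0003  0.2108] yaw,pitch,roll [ 0.002 -0.661  0.001] origin [0.5422 0.0665 0.2227] F [-0.7  0.2 -2.3] t 14.93 w 0.0236
24
[-0.0009, -0.0013, -0.0043, -0.17, 0.17, -0.08]
[-0.0016, -0.0027, -0.0088, -0.17, 0.24, -0.09]
[-0.0024, -0.0039, -0.0132, -0.26, 0.36, -0.13]
[-0.0031, -0.0052, -0.0176, -0.34, 0.48, -0.17]
[-0.0036, -0.0064, -0.0221, -0.43, 0.6, -0.21]
[-0.0034, -0.0062, -0.0222, -0.43, 0.6, -0.21]
[-0.0031, -0.006, -0.0223, -0.43, 0.6, -0.2]
[-0.0028, -0.0059, -0.0223, -0.43, 0.6, -0.2]
[-0.0026, -0.0057, -0.0224, -0.43, 0.61, -0.2]
[-0.0023, -0.0056, -0.0225, -0.43, 0.61, -0.19]
[-0.002, -0.0054, -0.0225, -0.43, 0.61, -0.19]
[-0.0018, -0.0052, -0.0226, -0.43, 0.61, -0.18]
[-0.0015, -0.0051, -0.0226, -0.43, 0.61, -0.18]
[-0.0012, -0.0049, -0.0227, -0.43, 0.61, -0.17]
[-0.001, -0.0047, -0.0227, -0.43, 0.61, -0.17]
[-0.0007, -0.0045, -0.0228, -0.43, 0.62, -0.16]
[-0.0004, -0.0044, -0.0228, -0.43, 0.62, -0.16]
[-0.0002, -0.0042, -0.0228, -0.43, 0.62, -0.15]
[0.0001, -0.0032, -0.0183, -0.34, 0.5, -0.12]
[0.0002, -0.0023, -0.0137, -0.26, 0.37, -0.09]
[0.0002, -0.0019, -0.0115, -0.21, 0.31, -0.07]
[0.0002, -0.0015, -0.0092, -0.17, 0.25, -0.06]
[0.0002, -0.0011, -0.0069, -0.13, 0.19, -0.04]
[0.0002, -0.0007, -0.0046, -0.09, 0.12, -0.03]
```

View pics/s_scene.png

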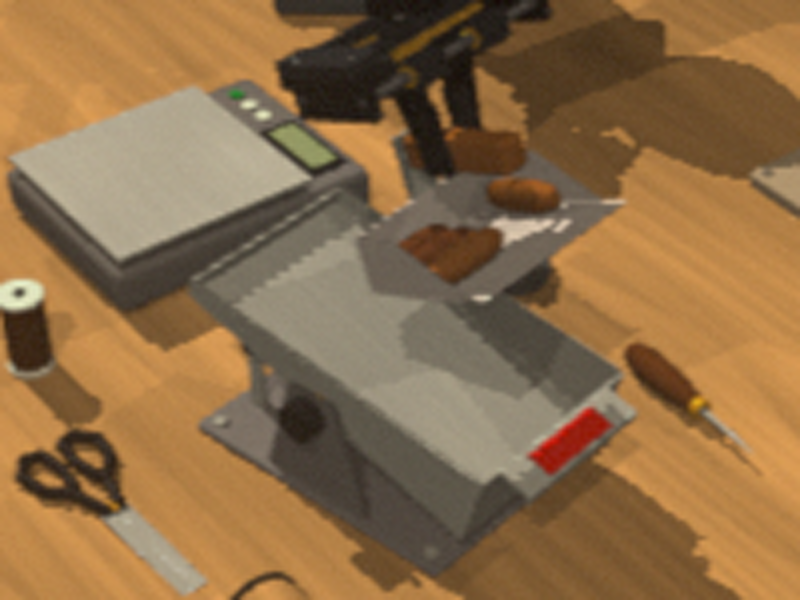

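View pics/s_top.png

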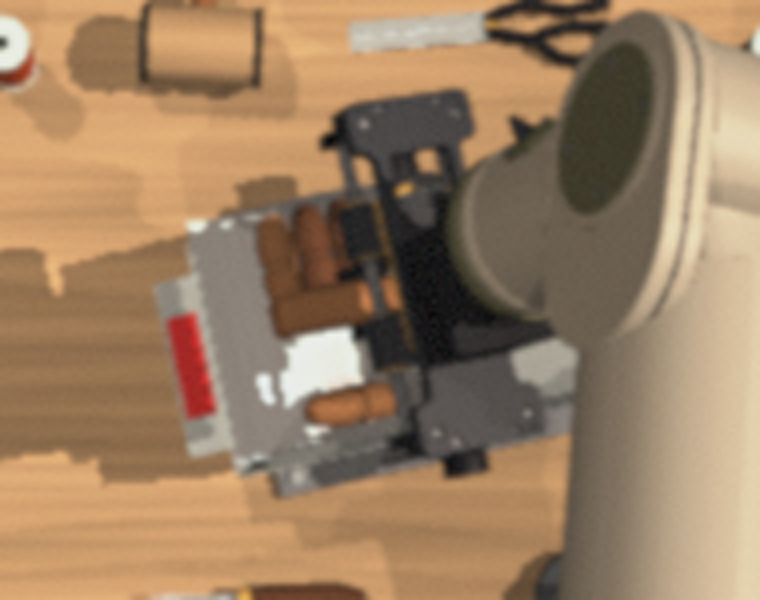

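All four toggles are in the scoop: three across on one side, one lengthwise on the other. The tray is empty and still tipped, so I'll carry the scoop to the scale.

Call:
{"api": "arm_command", "payload": {"targets": [[[-0.001,-0.0013,-0.0043,-0.15,0.2,-0.1],[-0.0016,-0.0027,-0.0088,-0.2,0.25,-0.1],[-0.0024,-0.004,-0.0132,-0.25,0.35,-0.15],[-0.003,-0.0052,-0.0176,-0.35,0.5,-0.15],[-0.0036,-0.0064,-0.0221,-0.45,0.6,-0.2],[-0.0034,-0.0062,-0.0222,-0.45,0.6,-0.2],[-0.003,-0.006,-0.0223,-0.45,0.6,-0.2],[-0.0028,-0.0059,-0.0223,-0.45,0.6,-0.2],[-0.0026,-0.0057,-0.0224,-0.45,0.6,-0.2],[-0.0023,-0.0056,-0.0225,-0.45,0.6,-0.2],[-0.002,-0.0054,-0.0225,-0.45,0.6,-0.2],[-0.0018,-0.0052,-0.0226,-0.45,0.6,-0.2]]]}}

```text
time: 16.03
ee_pos: [0.5546, -0.1985, 0.2642]
eef_rot: [-0.601, -0.028, 0.038, 0.798]
ft_force: [-0.2, 0.5, -2.6]
width: 0.0234
```

Call:
{"api": "arm_command", "payload": {"targets": [[[-0.0015,-0.005,-0.0226,-0.45,0.6,-0.2],[-0.0012,-0.005,-0.0227,-0.45,0.6,-0.15],[-0.001,-0.0047,-0.0227,-0.45,0.6,-0.15],[-0.0007,-0.0045,-0.0228,-0.45,0.6,-0.15],[-0.0004,-0.0044,-0.0228,-0.45,0.6,-0.15],[-0.0002,-0.0042,-0.0228,-0.45,0.6,-0.15],[0,-0.0032,-0.0183,-0.35,0.5,-0.1],[0,-0.0023,-0.0137,-0.25,0.35,-0.1],[0,-0.002,-0.0115,-0.2,0.3,0],[0,-0.0015,-0.009,-0.15,0.25,0],[0,-0.001,-0.007,-0.1,0.2,0],[0,-0.0007,-0.0045,0,0,0]]]}}

```text
time: 17.03
ee_pos: [0.5613, -0.3999, 0.2518]
eef_rot: [-0.627, 0.0, 0.003, 0.779]
ft_force: [0.1, -0.2, -3.2]
width: 0.0234
```

```bash
python3 - <<'E'
from h import *
rep(); snap("t",("wrist","top","scene"),dict(top=(350,150,190,150),scene=(120,80,200,150)))
_,_,o,_=where()
g=np.array([.5628,-.3773,.10])
f=np.cumsum([.3,.6,1,1,1,1,1,1,1,.8,.6,.4]);f/=f[-1]
M,_=T_tcp();print(M.round(3))
show(chain([gw(o+(g-o)*k,1.571,-.22+.22*k) for k in f]))
E
```

```text
lip in floor [-0.3123  0.0614  0.043 ] yaw,pitch,roll [-0.224 -0.512 -0.046] origin [ 0.561  -0.3783  0.1906] F [ 0.1 -0.2 -3.2] t 17.03 w 0.0234
[[ 1.    -0.004 -0.004  0.562]
 [ 0.005  0.215  0.977 -0.399]
 [-0.003 -0.977  0.215  0.252]
 [ 0.     0.     0.     1.   ]]
[-0.0002, 0.0027, -0.0004, -0.2, 0.23, -0.23]
[0.0001, 0.0054, -0.0003, -0.78, -0.0, -0.0]
[0.0001, 0.009, -0.0004, -1.3, -0.0, 0.0]
[0.0001, 0.009, -0.0002, -1.3, 0.0, -0.0]
[0.0001, 0.0091, 0.0, -1.3, -0.0, 0.0]
[0.0001, 0.0091, 0.0002, -1.3, -0.0, 0.0]
[0.0001, 0.0091, 0.0004, -1.3, 0.0, -0.0]
[0.0001, 0.0092, 0.0006, -1.3, 0.0, 0.0]
[0.0001, 0.0092, 0.0009, -1.3, -0.0, -0.0]
[0.0001, 0.0073, 0.0009, -1.04, 0.0, -0.0]
[0.0001, 0.0055, 0.0007, -0.78, 0.0, -0.0]
[0.0001, 0.0037, 0.0005, -0.52, -0.0, 0.0]
```

View pics/t_wrist.png

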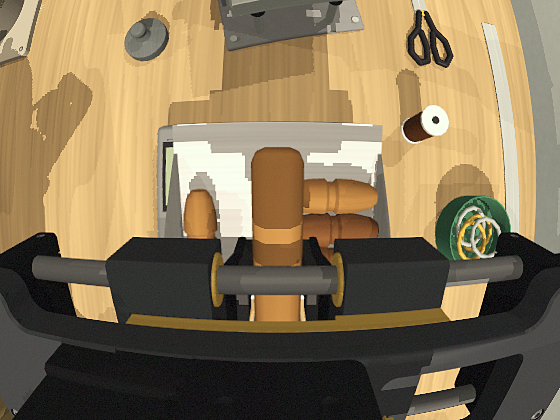

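View pics/t_scene.png

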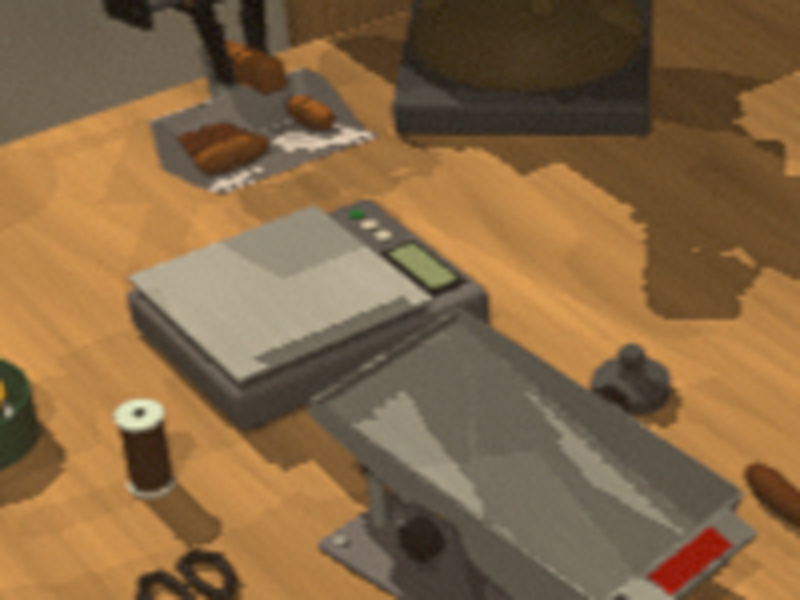

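Call:
{"api": "arm_command", "payload": {"targets": [[[0,0.0027,-0.0004,-0.2,0.2,-0.2],[0,0.0054,-0.0003,-0.8,0,0],[0,0.009,-0.0004,-1.3,0,0],[0,0.009,-0.0002,-1.3,0,0],[0,0.009,0,-1.3,0,0],[0,0.009,0.0002,-1.3,0,0],[0,0.009,0.0004,-1.3,0,0],[0,0.0092,0.0006,-1.3,0,0],[0,0.0092,0.0009,-1.3,0,0],[0,0.0073,0.0009,-1.0,0,0],[0,0.0055,0.0007,-0.8,0,0],[0,0.0037,0.0005,-0.5,0,0]]]}}

```text
time: 18.18
ee_pos: [0.5619, -0.3842, 0.164]
eef_rot: [0.707, 0.001, -0.001, -0.707]
ft_force: [-0.1, 0.1, -2.3]
width: 0.0234
```

Call:
{"api": "arm_command", "payload": {"targets": [[[0,0,0,0,0,0]]]}}

```text
time: 18.27
ee_pos: [0.5618, -0.3842, 0.164]
eef_rot: [-0.707, -0.0, 0.001, 0.707]
ft_force: [-0.1, 0.4, -2.7]
width: 0.0239
```

```bash
python3 - <<'E'
from h import *
_,_,o,_=where(); M,s=T_tcp();print(M.round(3),o,s['ft_force'])
snap("u",("wrist","top","scene"),dict(top=(350,150,190,150),scene=(120,80,200,150)))
show(chain([gw([.5628,-.3773,.065],1.571,0)]))
E
```

```text
[[ 1.    -0.001 -0.002  0.562]
 [ 0.002  0.001  1.    -0.384]
 [-0.001 -1.     0.001  0.164]
 [ 0.     0.     0.     1.   ]] [ 0.56169979 -0.37618839  0.09957679] [-0.11531609  0.35955462 -2.67917794]
[0.0011, 0.0358, 0.0006, 0.0, 0.01, 0.01]
```

View pics/u_wrist.png

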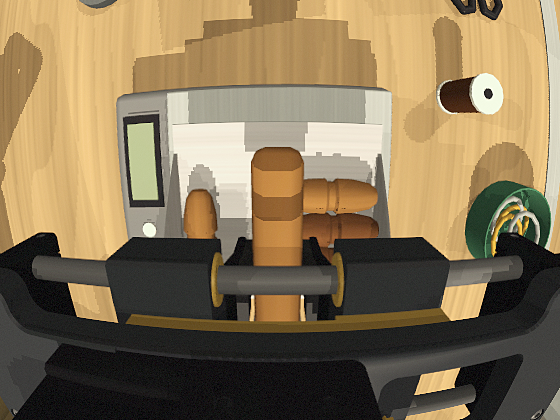

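View pics/u_scene.png

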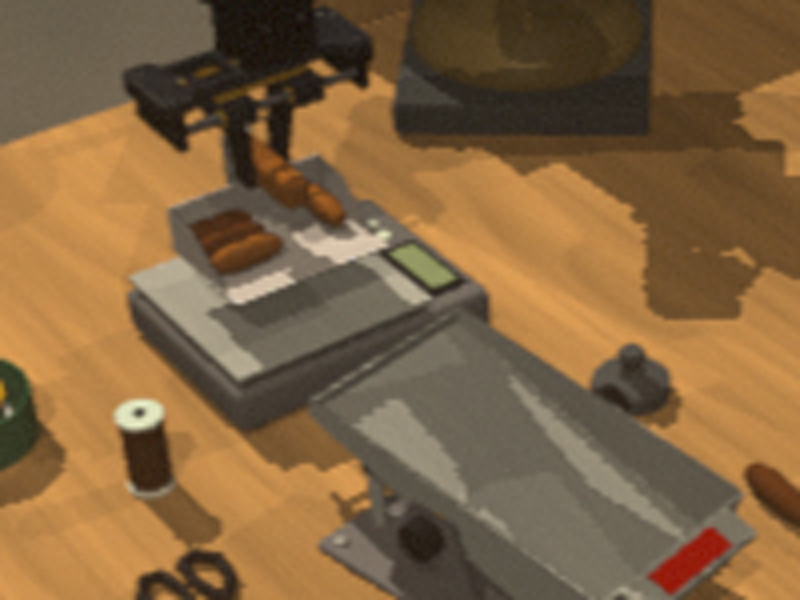

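Level above the plate at z ≈ 0.10, load steady. Next I'll lower it to just above the plate, then feel for contact.

Call:
{"api": "arm_command", "payload": {"targets": [[[0.001,0.006,0,0,0,0],[0,0.008,0,0,0,0],[0,0.008,0,0,0,0],[0,0.006,0,0,0,0],[0,0.004,0,0,0,0],[0,0.003,0,0,0,0],[0,0.001,0,0,0,0],[0,0,0,0,0,0]]]}}

```text
time: 19.08
ee_pos: [0.5626, -0.3856, 0.1286]
eef_rot: [-0.707, -0.0, 0.0, 0.707]
ft_force: [0.7, 0.4, -2.8]
width: 0.0237
```

```bash
python3 - <<'E'
from h import *
_,e,o,_=where(); M,s=T_tcp();print(o.round(4),M[:3,1].round(4),s['ft_force'],s['time'])
E
```

```text
[ 0.5625 -0.3776  0.0642] [-5.e-04  2.e-04 -1.e+00] [ 0.73592215  0.40955569 -2.81494111] 19.0833
```

Call:
{"api": "arm_command", "payload": {"targets": [[[0,0.001,0,0,0,0],[0,0.001,0,0,0,0],[0,0.001,0,0,0,0],[0,0.001,0,0,0,0],[0,0,0,0,0,0]]]}}

```text
time: 19.5
ee_pos: [0.5626, -0.3856, 0.1246]
eef_rot: [-0.707, -0.0, 0.0, 0.707]
ft_force: [1.1, -0.5, -2.8]
width: 0.0235
```

```bash
python3 - <<'E'
from h import *
_,e,o,_=where(); M,s=T_tcp();print(o.round(4),M[:3,1].round(4),s['ft_force'],s['time'])
E
```

```text
[ 0.5626 -0.3776  0.0602] [-4.e-04  1.e-04 -1.e+00] [ 1.08176649 -0.47534391 -2.75730333] 19.5
```

Call:
{"api": "arm_command", "payload": {"targets": [[[0,0.001,0,0,0,0],[0,0.0005,0,0,0,0],[0,0,0,0,0,0]]]}}

```text
time: 19.75
ee_pos: [0.5627, -0.3859, 0.1245]
eef_rot: [0.707, 0.0, 0.0, -0.707]
ft_force: [-2.6, 2.0, 6.0]
width: 0.024
```

Call:
{"api": "arm_command", "payload": {"targets": [[[0,0,0,0,0,0],[0,0,0,0,0,0],[0,0,0,0,0,0],[0,0,0,0,0,0],[0,0,0,0,0,0],[0,0,0,0,0,0],[0,0,0,0,0,0]]], "hand": 0.6}}

```text
time: 20.33
ee_pos: [0.5626, -0.3856, 0.1232]
eef_rot: [-0.707, -0.0, 0.0, 0.707]
ft_force: [-0.1, -0.3, -0.3]
width: 0.0515
```

```bash
python3 - <<'E'
from h import *
rep(); snap("v",("wrist",))
E
```

```text
lip in floor [-0.2667  0.0591 -0.0947] yaw,pitch,roll [-0.208 -0.3    0.   ] origin [ 0.5626 -0.3776  0.0588] F [-0.1 -0.3 -0.3] t 20.33 w 0.0515
```

View pics/v_wrist.png

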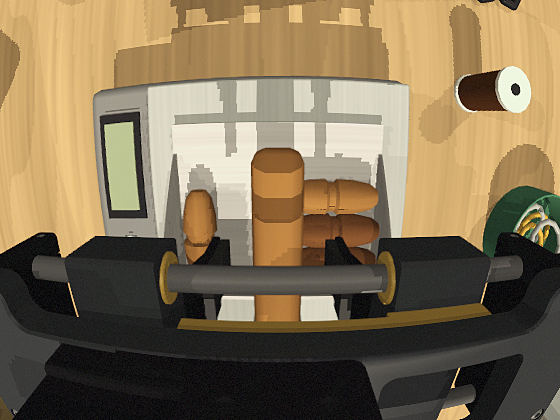

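Released and clear of the grip on both sides, so I'll retreat straight up.

Call:
{"api": "arm_command", "payload": {"targets": [[[0,-0.008,0,0,0,0],[0,-0.015,0,0,0,0],[0,-0.025,0,0,0,0],[0,-0.035,0,0,0,0],[0,-0.04,0,0,0,0],[0,-0.03,0,0,0,0],[0,0,-0.03,0,0,0],[0,0,-0.04,0,0,0],[0,0,-0.03,0,0,0],[0,0,0,0,0,0],[0,0,0,0,0,0]]]}}

```text
time: 21.3
ee_pos: [0.5612, -0.4879, 0.2759]
eef_rot: [0.707, -0.002, 0.0, -0.707]
ft_force: [0.9, 0.4, -0.8]
width: 0.0524
```

```bash
python3 - <<'E'
from h import *
rep(); snap("w",("top","scene"),dict(top=(350,150,190,150),scene=(120,80,200,150)))
from bench import vision
im=vision.camera("scene")["pixels"]
c=im[185:240,270:320].astype(float); wt=np.minimum(np.clip(c[...,2]-2.2*np.maximum(c[...,1],c[...,0])-20,0,None),60)
yy,xx=np.mgrid[185:240,270:320]; print('pad',(wt*xx).sum()/wt.sum(),(wt*yy).sum()/wt.sum(),'tipped 292.14,219.68')
E
```

```text
lip in floor [-0.4072  0.0816  0.0216] yaw,pitch,roll [-0.212 -0.3    0.002] origin [ 0.5611 -0.4799  0.2115] F [ 0.9  0.4 -0.8] t 21.3 w 0.0524
pad 292.09960331148676 219.69615959526274 tipped 292.14,219.68
```

View pics/w_top.png

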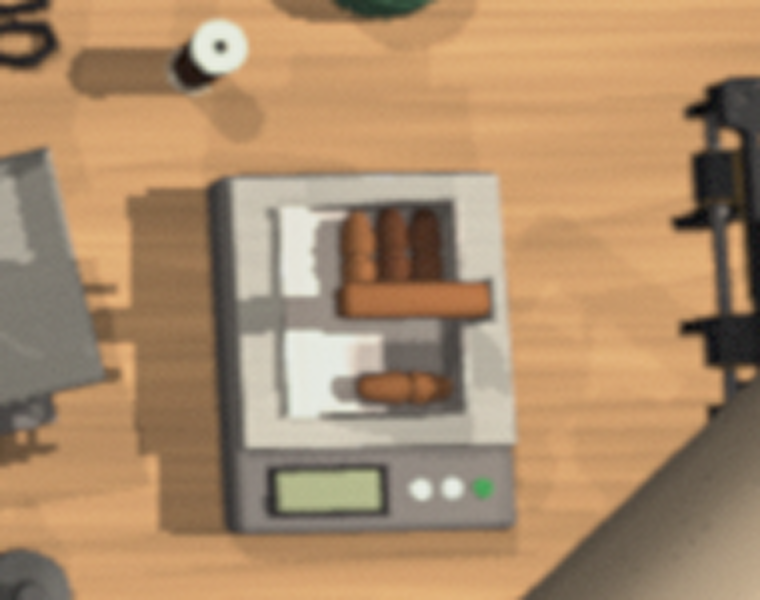

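View pics/w_scene.png

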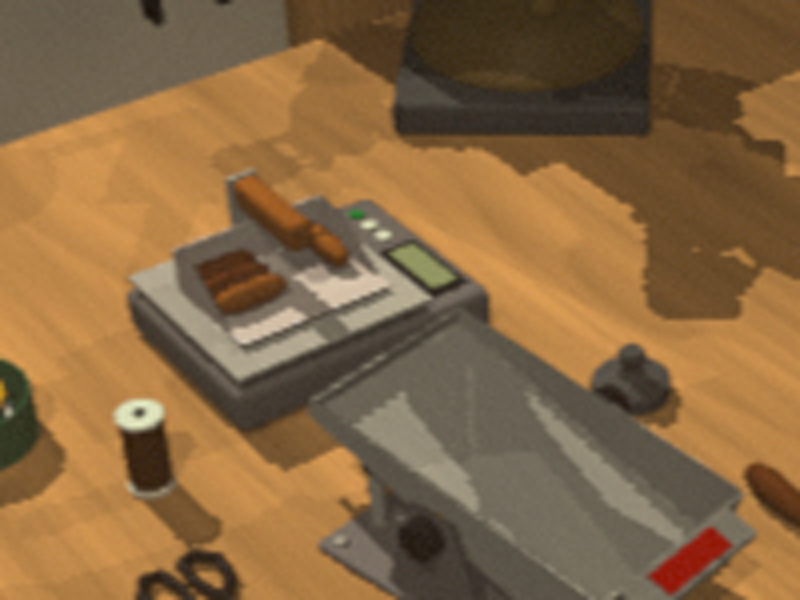

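```bash
python3 - <<'E'
from bench import r
print(r.close_job())
E
```

```text
the job is handed in; nothing more can be done
None
```

The job is handed in at about 21 s of the 69 s limit. The four toggles are in the large scoop, which stands on the middle of the scale's plate. No verdict was reported.

- **Tipping:** I pushed the red pad down to its stop. The pad's position in the camera images gave a tilt of about 0.30 rad and had not shifted when I checked again at the end.
- **Scooping:** I slid the scoop under the toggles to the deep wall, tilted it back so they settled at the rear, and carried it level to the plate. I moved the toggles only with the tray and the scoop. The fingers held only the grip, above the toggles.
- **Last checks:** In the final images all four toggles lie in the pan, and the scoop sits within a few millimetres of the plate's middle. The gripper is clear of it, and the scene pieces in view look undisturbed. The scoop was level to within 0.001 rad when it touched down, going by the wrist pose.
- **Not measured:** I had no direct contact-force reading between fingers and toggles, and I did not measure how far the bystanders moved. The push at the stop read 39 N along the vertical for a moment (about 42 N in total), but that was on the fingertips, whereas the 40 N limit is for the arm and the gripper's body.

None of the checks failed or disagreed.

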